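Walk the hot plate back onto its mat and switch it on

TASK

The electric hot plate with the lidded pot on it has been pulled too far forward on the counter. Walk it back by nudging its two front corners in turn, a little at a time so that it never slews far round, without shoving the control console or the knob and without upsetting the pot, until the whole hot plate, console included, stands square on the dark heat mat behind it. Then push the safety knob in, turn it clockwise past its catch all the way to full, let it spring back out, and leave everything else on the counter where it is.

Things in the scene. Friction and masses are not known exactly. Their poses are not given: they have to be found in the camera images.
- mat: Dark grey heat mat fixed on the counter, 320 mm along its x (front to back) by 350 mm along its y, 0.6 mm thick and no obstacle: things slide over it. Origin at its centre; x points to its back edge, away from the robot. The hot plate's whole footprint fits on it with 22 mm to spare at front and back and 25 mm at the sides.
- hotplate: Loose single-ring electric hot plate, about 2.8 kg plus the pot, on four rubber feet. Origin at the centre of its whole footprint, at counter level; x points to its back, y to its left, z up. Steel housing x = -82.5 to +137.5, y = -150 to +150, z = 12 to 75 mm, with a flat upright front face; the console stands out from the middle of it. Footprint with console 275 x 300 mm.
- front_left (a point): Foot of the housing's front left corner: x = -82.5, y = +150, z = 0 mm in the hot plate's frame. The front face is bare from here to the console (y = 65 to 150 mm): push it towards +x close to the corner, say at y = 118 mm, z = 20 to 65 mm. It slides under about 10 to 20 N (more if struck at speed), swinging about a point beyond the other corner; the hot plate's centre gains about 0.6 of the push.
- front_right (a point): Foot of the housing's front right corner: x = -82.5, y = -150, z = 0 mm in the hot plate's frame. The front face is bare from here to the console (y = -150 to -65 mm) and is pushed like the left one.
- rear_left (a point): Foot of the housing's rear left corner: x = +137.5, y = +150, z = 0 mm.
- rear_right (a point): Foot of the housing's rear right corner: x = +137.5, y = -150, z = 0 mm.
- console_front (a point): Middle of the console's front edge, at counter level: x = -137.5, y = 0, z = 0 mm in the hot plate's frame.
- console: The control console, part of the hot plate, in the middle of its front: 130 mm wide, standing 55 mm proud of the housing, to x = -137.5 mm in the hot plate's frame. Its top slopes up to the back at 42 degrees, from 22 mm above the counter to 71 mm at the housing, with the knob in the middle of the slope. Not to be shoved.
- plate_mid (a point): Middle of the round cast heating plate (180 mm wide) on top of the hot plate, 87 mm above the counter; x = +32.5 mm, y = 0 in the hot plate's frame.
- pot: Loose white lidded enamel pot, 150 mm wide over the lid, 192 mm over its two loop handles, 96 mm tall, 0.5 kg, standing on the heating plate. Origin at the centre of its underside; z up.
- knob_grip (a point): Grip point on the knob's axis, halfway up its bar, 25 mm out from the console's face when sprung out. z: out along the axis, 42 degrees from vertical, leaning to the hot plate's front; x: along the bar to its white pointer (at off, up the slope). Bar 46 mm (x) by 13 (y) by 24 high (z), on a skirt 52 mm wide whose upper face, 12 mm below this point, fingertips can press.
- knob (a joint): Turn of the knob in rad: 0 off, growing clockwise as seen looking at the console's face, to 1.40 at the full-on stop. Sprung out it turns only to about 0.40, where the safety catch stops it; pushed in 5 mm or more it passes; beyond about 1.05 it can spring out again and stays where it is left. Turns lightly (0.05 N m).
- knob_push (a joint): How far the knob is pushed in along its axis, in m: 0 sprung out, 0.007 fully in. The spring takes 4 N to start and 8.5 N fully in.
- jug: Bystander to be left alone: lidded drinks jug, 123 mm wide at its lid, 202 mm tall. Origin at the centre of its underside.
- cups: Bystander to be left alone: nested stack of paper cups, 85 mm wide, 150 mm tall. Origin at the centre of its underside.
- tumbler: Bystander to be left alone: clear open tumbler, 90 mm wide, 120 mm tall. Origin at the centre of its underside.
- stirrers: Bystander to be left alone: orange tub of wooden stirrers, tub 80 mm wide and 75 mm tall, stirrers to about 140 mm. Origin at the centre of its underside.
- basket: Bystander to be left alone: basket of cup lids 190 x 270 x 70 mm. Origin at the centre of its underside.
- scissors: Bystander to be left alone: pair of scissors lying on the counter, 165 mm long, 10 mm thick. Origin at the pivot, at counter level; the blades point along x.
Mind the look-alikes: they are no part of the job. What is shaped like the pot but brown or red is not meant.

How it is judged:
On the way, in this order (a step that is already met when the one before it is completed fails the run):
1. the whole hot plate stands square on the mat, at rest, the pot on its plate (x of rear_left in the frame of mat between -0.16 and 0.16 m and y of rear_left in the frame of mat between -0.175 and 0.175 m and x of rear_right in the frame of mat between -0.16 and 0.16 m and y of rear_right in the frame of mat between -0.175 and 0.175 m and x of front_left in the frame of mat between -0.16 and 0.16 m and y of front_left in the frame of mat between -0.175 and 0.175 m and x of front_right in the frame of mat between -0.16 and 0.16 m and y of front_right in the frame of mat between -0.175 and 0.175 m and x of console_front in the frame of mat between -0.16 and 0.16 m and y of console_front in the frame of mat between -0.175 and 0.175 m and angle between the x axis of hotplate and the x axis of mat, either way round below 0.12 rad and linear speed of hotplate below 0.01 m/s and horizontal distance between pot and plate_mid below 0.03 m and angle between pot's own z axis and vertical below 0.1 rad), for 0.3 s.
2. the knob is turned past its catch to full (value of joint knob above 1.15 rad), for 0.2 s.
At the end, for the whole second after the job is handed in: All four housing corners and the console's front edge lie within the mat's outline; hot plate at rest, within 7 degrees of square to the mat; pot upright within 30 mm of the plate's middle; knob at 1.15 rad or more (of 1.40) and sprung out to within 1.5 mm (all of step 1 and value of joint knob above 1.15 rad and value of joint knob_push below 0.0015 m and linear speed of pot below 0.01 m/s); the robot touches nothing.
It fails at once if the knob is forced past its catch without being pushed in (value of joint knob between 0.65 and 0.8 rad and value of joint knob_push below 0.003 m).
It fails at once if the hot plate is slewed more than 15 degrees from the mat (angle between the x axis of hotplate and the x axis of mat, either way round above 0.26 rad).
It fails at once if the console or knob is shoved (over 8 N) before the hot plate stands on the mat (contact force between any of the arm, the fingers and console above 8 N and not ((x of rear_left in the frame of mat between -0.16 and 0.16 m and y of rear_left in the frame of mat between -0.175 and 0.175 m) and (x of rear_right in the frame of mat between -0.16 and 0.16 m and y of rear_right in the frame of mat between -0.175 and 0.175 m) and (x of front_left in the frame of mat between -0.16 and 0.16 m and y of front_left in the frame of mat between -0.175 and 0.175 m) and (x of front_right in the frame of mat between -0.16 and 0.16 m and y of front_right in the frame of mat between -0.175 and 0.175 m) and (x of console_front in the frame of mat between -0.16 and 0.16 m and y of console_front in the frame of mat between -0.175 and 0.175 m) and angle between the x axis of hotplate and the x axis of mat, either way round below 0.12 rad)).
It fails at once if the pot is touched hard or upset (contact force between any of the arm, the fingers and pot above 5 N or angle between pot's own z axis and vertical above 0.25 rad or horizontal distance between pot and plate_mid above 0.04 m).
It fails at once if something else on the counter is moved more than 25 mm (distance of any of jug, cups, tumbler, stirrers, basket, scissors from where it was at the start of the episode above 0.025 m).
It also fails if it takes over 67 s, if anything falls off the work surface, if the arm or the gripper's body presses on something with over 40 N, if the wrist force passes 120 N, or if a joint passes its speed limit or range.

ROBOT

A 6-joint arm with a two-finger parallel gripper is mounted at the origin on the work surface. World frame = base frame: x ahead of the robot, y to its left, z up, the work surface at z = 0. Lengths are in m, angles in rad, forces in N, time in s.
With the tool pointing down it reaches from about 0.25 to 0.85 m from the base axis. Payload 12.5 kg.
Tool frame: the origin (TCP) lies between the finger pads; the fingertips stand 19 mm ahead of it and the grasp point (between the pads) is the TCP; z points along the fingers, x is the direction in which the jaws open and shut, and the axes are right-handed (so a half turn about z gives the same grasp; the last joint's range is limited). The gripper opens to 93 mm and grips with 3 to 60 N. Pads are 15 mm wide; open, the fingers measure 128 mm over their backs; the gripper's body (75 mm by 188 mm) begins 65 mm behind the grasp point.
Start: joints at [-1.344, 0.351, 1.652, -0, 1.139, -0.085], TCP at [0.169, -0.523, 0.217] pointing down, gripper open.
Joint ranges: [-2.75, 2.75], [-0.79, 2.1], [0.01, 2.65], [-1.57, 4.71], [0.07, 3.14], [-2.87, 2.87]. Speed limits (rad/s): [2.22, 2.22, 2.79, 3.14, 3.14, 3.14].

INTERFACE

Orientations are given as a unit quaternion [w, x, y, z].
In Python, from rig import ctrl gives the robot as it stands.
- The arm moves only by the shell command python3 -m creep 'ROWS' [FORCE]. ROWS is JSON, a list that holds one entry, the list of rows, each a list of 7 numbers: the finger opening in mm, from 0 to 93, then the shift along the tool's x, y, z in mm, then the turn, a rotation vector about the tool's x, y, z in rad. A call has 1 to 5 rows; each row is the pose to reach, as a shift and turn from the pose commanded when the call began, along the tool's axes at that moment; what a row does not reach only later rows make up. A row lasts 1/8 s, in which the tool goes at most 62.5 mm and 10.7 degrees, less where a joint would pass 70% of its speed; a pose out of reach is approached as far as the arm can. A call with a gripper value outside its range is refused whole. The fingers move at their own pace and stop on an object; FORCE is the grip in N (left out, the last holds). Time passes only in rows, so rows that repeat a pose let the fingers close. It gives the time, the measured TCP pose, the force and the opening at its end, in the units of the state.
- ctrl.sense(): the state, without advancing time (a new reading comes with each control period).
- ctrl.snapshot(name): name is "scene" or "side" or "wrist"; returns a dict with "frame" (384x512x3 uint8, red, green, blue), "fx", "fy", "cx", "cy" (pixels), "cam_to_world" (4x4, takes a point from camera to world coordinates); the wrist camera has in their place "mount" (4x4, takes a point from camera to tool coordinates, whose origin is the TCP and whose axes are the tool frame's). Camera axes: x right, y up, looking along -z (the intrinsics and any distortion apply to the point x, -y, -z); pixel columns grow to the right and rows downward; lengths in m; the calibration is good to about 2 mm. A picture is of the moment at which its call begins: read the wrist's pose just before it. There is no depth.
- ctrl.sign_off(): hands the job in, once; it reports no verdict.
The state is a dict: "t": time; "joint_pos": joint angles; "joint_velocities": joint speeds; "joint_torque": joint torques, N m; "tcp_pos": TCP position; "tool_rot": TCP orientation; "wrist_force": force on the tool from outside, world axes, zero at the start; "moment": the same for the moment, N m; "opening": finger opening in m.
Only numpy, scipy, OpenCV 4.12 (cv2) and the standard library are available. Lean on these libraries where they do the work, as an engineer would, in place of code of your own. Each camera call takes 0.05 s, during which the arm holds its last target.

## Working session

There is one attempt and no reset: what is moved stays moved. The work goes in short steps, Python scripts to look and compute and a shell command to move; the robot and the scene stay as the last step left them, time stands still between calls to the robot, and variables do not carry over. Pictures are saved under pics/ and viewed, and the job is handed in when it is done.

```bash
ls; mkdir -p pics; cat > h.py <<'E'
import numpy as np, cv2
from rig import ctrl
from scipy.spatial.transform import Rotation as R
def snap(n,out=None):
    s=ctrl.snapshot(n)
    if out: cv2.imwrite('pics/'+out,cv2.cvtColor(s['frame'],cv2.COLOR_RGB2BGR))
    return s
def ray(s,u,v,z,T=None):
    T=np.array(s['cam_to_world']) if T is None else T
    d=T[:3,:3]@np.array([(u-s['cx'])/s['fx'],-(v-s['cy'])/s['fy'],-1]); o=T[:3,3]
    return o+d*(z-o[2])/d[2]
def proj(s,p,T=None):
    T=np.array(s['cam_to_world']) if T is None else T
    q=T[:3,:3].T@(np.array(p)-T[:3,3]); return s['cx']+s['fx']*q[0]/-q[2], s['cy']-s['fy']*q[1]/-q[2]
def tcp():
    st=ctrl.sense(); q=np.array(st['tool_rot']); T=np.eye(4); T[:3,:3]=R.from_quat(q[[1,2,3,0]]).as_matrix(); T[:3,3]=st['tcp_pos']; return T
E
python3 - <<'E'
from h import *
print(ctrl.sense())
for n in ['scene','side','wrist']:
    s=snap(n,n+'0.png'); print(n,{k:(np.round(v,3) if k!='frame' else 0) for k,v in s.items()})
print(tcp())
E
```

```text
pics
{'t': 0.0, 'joint_pos': array([-1.34361370e+00,  3.51229208e-01,  1.65240546e+00, -4.17481393e-06,
        1.13910996e+00, -8.46276513e-02]), 'joint_velocities': array([0.00083163, 0.0006893 , 0.00053722, 0.00220781, 0.00152367,
       0.00059299]), 'joint_torque': array([ 2.99421254e-04, -4.97320175e+01, -2.85254431e+01,  6.99384673e-02,
        2.56797537e-02, -1.11305965e-04]), 'tcp_pos': array([ 0.16866209, -0.52314322,  0.21671236]), 'tool_rot': array([-3.75811988e-04,  8.08326468e-01, -5.88734226e-01, -4.36496914e-04]), 'wrist_force': array([-0.45828776,  0.43853184,  0.28449227]), 'moment': array([-0.0053579 , -0.04927289,  0.00049431]), 'opening': 0.09298888596932518}
scene {'frame': 0, 'fx': np.float64(447.23), 'fy': np.float64(447.23), 'cx': np.float64(256.019), 'cy': np.float64(183.219), 'cam_to_world': array([[ 0.583, -0.625,  0.519,  1.25 ],
       [ 0.812,  0.445, -0.376, -0.531],
       [ 0.004,  0.641,  0.768,  1.191],
       [ 0.   ,  0.   ,  0.   ,  1.   ]])}
side {'frame': 0, 'fx': np.float64(392.818), 'fy': np.float64(392.818), 'cx': np.float64(254.434), 'cy': np.float64(193.205), 'cam_to_world': array([[-0.972,  0.183, -0.147,  0.344],
       [-0.234, -0.713,  0.661,  0.846],
       [ 0.016,  0.677,  0.736,  1.002],
       [ 0.   ,  0.   ,  0.   ,  1.   ]])}
wrist {'frame': 0, 'fx': np.float64(268.186), 'fy': np.float64(268.186), 'cx': np.float64(256.831), 'cy': np.float64(188.06), 'mount': array([[ 1.   ,  0.002, -0.   ,  0.   ],
       [ 0.001, -0.955, -0.295, -0.082],
       [-0.001,  0.295, -0.955, -0.168],
       [ 0.   ,  0.   ,  0.   ,  1.   ]])}
[[ 3.06811792e-01 -9.51770183e-01 -2.05127116e-04  1.68709179e-01]
 [-9.51769821e-01 -3.06811855e-01  8.33250895e-04 -5.23228444e-01]
 [-8.55998788e-04 -6.04174022e-05 -9.99999632e-01  2.16842040e-01]
 [ 0.00000000e+00  0.00000000e+00  0.00000000e+00  1.00000000e+00]]
```

View pics/scene0.png

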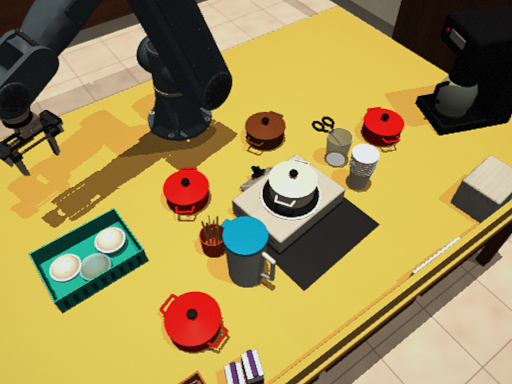

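View pics/side0.png

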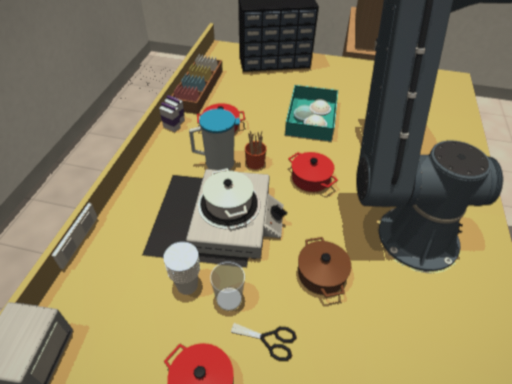

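View pics/wrist0.png

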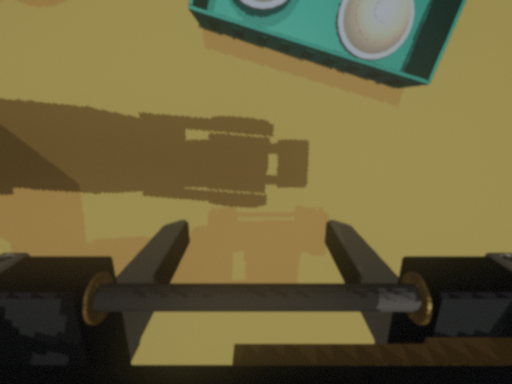

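```bash
python3 - <<'E'
import cv2
a=cv2.imread('pics/scene0.png')[130:310,170:400]; cv2.imwrite('pics/sc0.png',cv2.resize(a,None,fx=3.4,fy=3.3,interpolation=cv2.INTER_CUBIC))
a=cv2.imread('pics/side0.png')[90:310,130:360]; cv2.imwrite('pics/sd0.png',cv2.resize(a,None,fx=3.0,fy=2.7,interpolation=cv2.INTER_CUBIC))
E
```

```text
(no output)
```

View pics/sc0.png

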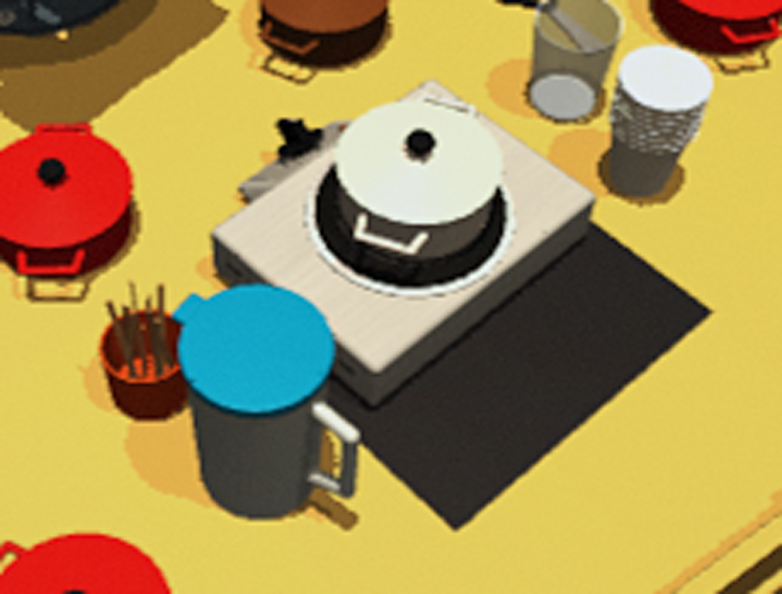

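View pics/sd0.png

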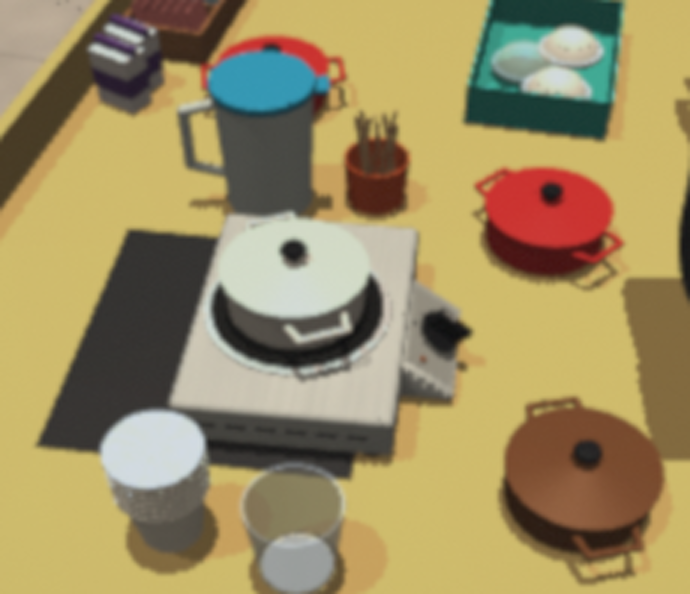

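```bash
python3 - <<'E'
from h import *
S=ctrl.snapshot('scene');D=ctrl.snapshot('side')
sc=lambda u,v:(170+u/3.4,130+v/3.3)
sd=lambda u,v:(130+u/3.0,90+v/2.7)
P=lambda n,s,f,u,v,z:print(n,np.round(ray(s,*f(u,v),z),4))
P('mat bl sc',S,sc,710,312,0.0006);P('mat br sc',S,sc,455,528,.0006)
P('mat br sd',D,sd,130,231,.0006);P('mat bl sd',D,sd,39,445,.0006);P('mat fl sd',D,sd,351,474,.0006)
P('hp rear_left sc',S,sc,595,203,.075);P('hp rear right sc',S,sc,374,370,.075);P('hp front right sc',S,sc,213,235,.075);P('hp fl sc',S,sc,430,82,.075)
P('hp rr sd',D,sd,228,215,.075);P('hp rl sd',D,sd,172,404,.075);P('hp fl sd',D,sd,393,420,.075);P('hp fr sd',D,sd,417,231,.075)
P('console fl sd',D,sd,456,393,.022)
P('pot lid knob sd',D,sd,293,250,.09+.087);P('pot lid knob sc',S,sc,420,142,.09+.087)
P('cups sd',D,sd,155,450,.15);P('cups sc',S,sc,662,75,.15)
P('tumbler sd',D,sd,294,497,.12);P('tumbler base sc',S,sc,563,95,.0)
P('jug sd',D,sd,262,80,.2);P('jug sc',S,sc,257,345,.2)
P('stir sc',S,sc,150,345,.075);P('stir sd',D,sd,378,160,.075)
P('brown lid',S,sc,325,0,.09);P('brown lid sd',D,sd,583,450,.09)
P('red near lid',S,sc,60,180,.09);P('red sd',D,sd,550,205,.09)
E
```

```text
mat bl sc [8.166e-01 2.734e-01 6.000e-04]
mat br sc [ 8.53e-01 -6.97e-02  6.00e-04]
mat br sd [ 8.461e-01 -6.430e-02  6.000e-04]
mat bl sd [8.096e-01 2.752e-01 6.000e-04]
mat fl sd [0.4968 0.2354 0.0006]
hp rear_left sc [0.6898 0.2277 0.075 ]
hp rear right sc [ 0.7196 -0.058   0.075 ]
hp front right sc [ 0.5136 -0.087   0.075 ]
hp fl sc [0.4738 0.2028 0.075 ]
hp rr sd [ 0.7127 -0.0507  0.075 ]
hp rl sd [0.6735 0.2386 0.075 ]
hp fl sd [0.463  0.2068 0.075 ]
hp fr sd [ 0.5002 -0.0761  0.075 ]
console fl sd [0.4153 0.1179 0.022 ]
pot lid knob sd [0.5939 0.084  0.177 ]
pot lid knob sc [0.5983 0.081  0.177 ]
cups sd [0.6425 0.3416 0.15  ]
cups sc [0.6461 0.3384 0.15  ]
tumbler sd [0.5196 0.3447 0.12  ]
tumbler base sc [0.5195 0.3557 0.    ]
jug sd [ 0.7019 -0.1677  0.2   ]
jug sc [ 0.7079 -0.1705  0.2   ]
stir sc [ 0.5853 -0.201   0.075 ]
stir sd [ 0.5731 -0.1948  0.075 ]
brown lid [0.3258 0.18   0.09  ]
brown lid sd [0.2836 0.2105 0.09  ]
red near lid [ 0.3842 -0.1728  0.09  ]
red sd [ 0.362  -0.1437  0.09  ]
```

```bash
python3 - <<'E'
from h import *
S=ctrl.snapshot('scene');D=ctrl.snapshot('side')
sc=lambda u,v:(170+u/3.4,130+v/3.3)
sd=lambda u,v:(130+u/3.0,90+v/2.7)
P=lambda n,s,p,z:print(n,np.round(ray(s,*p,z),4))
P('brown',S,(265.5,122),.09);P('brown',D,(325,258),.09)
P('red',S,(186,182),.09);P('red',D,sd(550,192),.09)
for p in [(390,240),(447,105)]: P('handle sc',S,sc(*p),.145)
for p in [(320,328),(272,220)]: P('handle sd',D,sd(*p),.145)
P('pot lidrim l/r sd',D,sd(218,265),.16);P('',D,sd(371,270),.16)
# go to pose
T=tcp(); 
def go(p,yaw):
    c,s=np.cos(yaw),np.sin(yaw)
    Rn=np.array([[c,s,0],[s,-c,0],[0,0,-1]])
    print('shift mm',np.round(T[:3,:3].T@(np.array(p)-T[:3,3])*1000,1),'rot',np.round(R.from_matrix(T[:3,:3].T@Rn).as_rotvec(),3))
go([.43,-.02,.30],.11); go([.423,.183,.20],.127)
E
```

```text
brown [0.2919 0.2046 0.09  ]
brown [0.2813 0.2144 0.09  ]
red [ 0.3719 -0.1717  0.09  ]
red [ 0.3653 -0.1676  0.09  ]
handle sc [0.6532 0.0066 0.145 ]
handle sc [0.5554 0.1505 0.145 ]
handle sd [0.5471 0.1578 0.145 ]
handle sd [0.6381 0.0135 0.145 ]
pot lidrim l/r sd [0.6638 0.1084 0.16  ]
 [0.5169 0.0784 0.16  ]
shift mm [-399.  -403.1  -82.7] rot [-0.     0.    -1.369]
shift mm [-594.3 -458.7   17.3] rot [-0.     0.    -1.386]
```

Candidates that resemble the target, by scene pixel:
- White pot on the hot plate (292,185): this is the one.
- Brown pot (265,130), red pots (186,190), (382,125) and (193,320): look-alikes.

The close crops show the white pot on the steel hot plate, with the console and knob facing the robot and the dark mat behind. The hot plate sits about 107 mm too far forward. I'm going to the left corner first.

```bash
python3 -m creep '[[[0,-594,-459,-20,0,0,-1.633],[0,-594,-459,-20,0,0,-1.633],[0,-594,-459,-20,0,0,-1.633],[0,-594,-459,-20,0,0,-1.633],[0,-594,-459,-20,0,0,-1.633]]]' 10
```

```text
t: 0.98
tcp_pos: [0.275, -0.2279, 0.2258]
tool_rot: [0.0, 0.988, -0.157, 0.0]
wrist_force: [1.2, -1.0, -0.0]
opening: 0.0474
```

```bash
cat >> h.py <<'E'
def go(p,yaw):
    T=tcp(); c,s=np.cos(yaw),np.sin(yaw)
    Rn=np.array([[c,s,0],[s,-c,0],[0,0,-1]])
    print('tcp',np.round(T[:3,3],4),'shift mm',np.round(T[:3,:3].T@(np.array(p)-T[:3,3])*1000,1),'rot',np.round(R.from_matrix(T[:3,:3].T@Rn).as_rotvec(),3))
E
python3 -c "
from h import *
go([.424,.183,.20],.375)"
```

```text
tcp [ 0.275  -0.2279  0.2258] shift mm [  13.9 -436.8   25.7] rot [ 0.001 -0.001 -0.691]
```

```bash
python3 -m creep '[[[0,14,-437,26,0,0,-0.69],[0,14,-437,26,0,0,-0.69],[0,14,-437,26,0,0,-0.69],[0,14,-437,26,0,0,-0.69],[0,14,-437,26,0,0,-0.69]]]'
python3 -c "
from h import *
go([.424,.183,.055],.375)"
```

```text
t: 1.6
tcp_pos: [0.3832, 0.0653, 0.2073]
tool_rot: [0.0, 0.983, 0.184, 0.001]
wrist_force: [1.0, -1.4, 0.2]
opening: 0.0012
tcp [0.3832 0.0653 0.2073] shift mm [ 80.5 -95.  152.3] rot [ 0.    -0.001 -0.004]
```

```bash
python3 -m creep '[[[0,80,-95,7,0,0,0],[0,80,-95,7,0,0,0],[0,80,-95,7,0,0,0],[0,80,-95,7,0,0,0]]]'
python3 -c "
from h import *
print(tcp());s=snap('wrist','w1.png');snap('side','d1.png')"
```

```text
t: 2.1
tcp_pos: [0.4228, 0.1801, 0.1998]
tool_rot: [0.0, 0.983, 0.183, -0.0]
wrist_force: [0.0, -0.4, 0.5]
opening: 0.0004
[[ 9.32658313e-01  3.60760338e-01 -6.71194090e-04  4.22753398e-01]
 [ 3.60760113e-01 -9.32658540e-01 -4.35375134e-04  1.80144536e-01]
 [-7.83060980e-04  1.63916182e-04 -9.99999680e-01  1.99810351e-01]
 [ 0.00000000e+00  0.00000000e+00  0.00000000e+00  1.00000000e+00]]
```

View pics/w1.png

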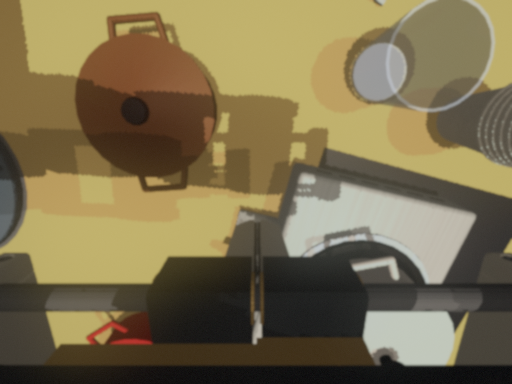

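View pics/d1.png

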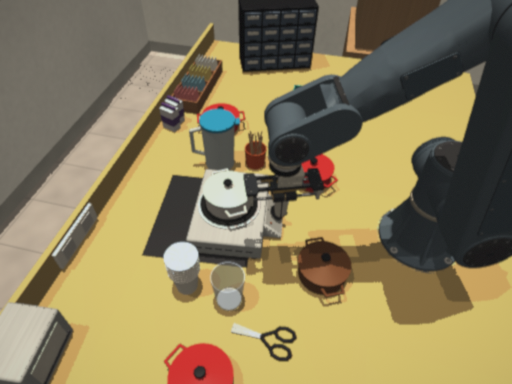

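The wrist view shows the housing's front-left corner at (301,166), the rear-left corner at (474,210) and the mat's front-left corner at (325,149). The closed fingertips are at (257,222), clear of everything.

```bash
python3 - <<'E'
from h import *
s=ctrl.snapshot('wrist');T=tcp()@np.array(s['mount'])
for n,u,v,z in [('fl',301,166,.075),('rl',474,210,.075),('front edge',282,238,.075),('mat fl',325,149,.0006),('cons fl corner',240,208,.022)]: print(n,np.round(ray(s,u,v,z,T),4))
go([.424,.185,.055],.375)
E
```

```text
fl [0.462  0.2132 0.075 ]
rl [0.6727 0.2374 0.075 ]
front edge [0.4764 0.1232 0.075 ]
mat fl [0.5007 0.2358 0.0006]
cons fl corner [0.4197 0.1209 0.022 ]
tcp [0.423  0.1794 0.2002] shift mm [  2.9  -4.9 145.2] rot [ 0.    -0.    -0.008]
```

```bash
python3 -m creep '[[[0,0,-5,145,0,0,0],[0,0,-5,145,0,0,0],[0,0,-5,145,0,0,0],[0,0,-5,145,0,0,0]]]'
python3 -c "
from h import *
T=tcp();print(T[:3,3]);print(np.round(T[:3,:3].T@np.array([.994,.11,0])*10,2));snap('side','d2.png')
a=cv2.imread('pics/d2.png')[90:310,130:360]; cv2.imwrite('pics/d2c.png',cv2.resize(a,None,fx=3,fy=2.7,interpolation=2))"
```

```text
t: 2.75
tcp_pos: [0.4207, 0.1842, 0.0543]
tool_rot: [0.0, 0.983, 0.183, -0.001]
wrist_force: [0.4, -0.3, 0.2]
opening: 0.0002
[0.42069793 0.18415693 0.05426215]
[ 9.67  2.54 -0.02]
```

View pics/d2c.png

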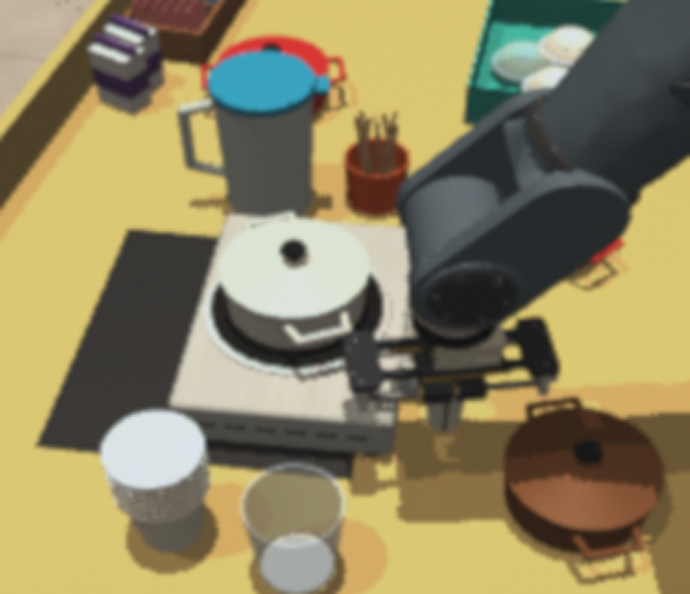

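```bash
python3 -m creep '[[[0,7,2,0,0,0,0],[0,14,4,0,0,0,0],[0,19,5,0,0,0,0],[0,22,5.8,0,0,0,0],[0,25,6.5,0,0,0,0]]]'
```

```text
t: 3.42
tcp_pos: [0.4471, 0.1881, 0.055]
tool_rot: [0.0, 0.983, 0.183, -0.0]
wrist_force: [0.8, 1.0, -0.5]
opening: 0.0003
```

```bash
python3 -m creep '[[[0,4,1,0,0,0,0],[0,8,2,0,0,0,0],[0,12,3,0,0,0,0],[0,16,4,0,0,0,0],[0,20,5.2,0,0,0,0]]]'
python3 -c "
from h import *
snap('side','d3.png');snap('wrist','w3.png')
a=cv2.imread('pics/d3.png')[90:310,130:360]; cv2.imwrite('pics/d3c.png',cv2.resize(a,None,fx=3,fy=2.7,interpolation=2))"
```

```text
t: 4.05
tcp_pos: [0.4636, 0.1907, 0.0544]
tool_rot: [-0.0, 0.983, 0.183, -0.005]
wrist_force: [-21.4, 6.7, 13.9]
opening: 0.0007
```

View pics/d3c.png

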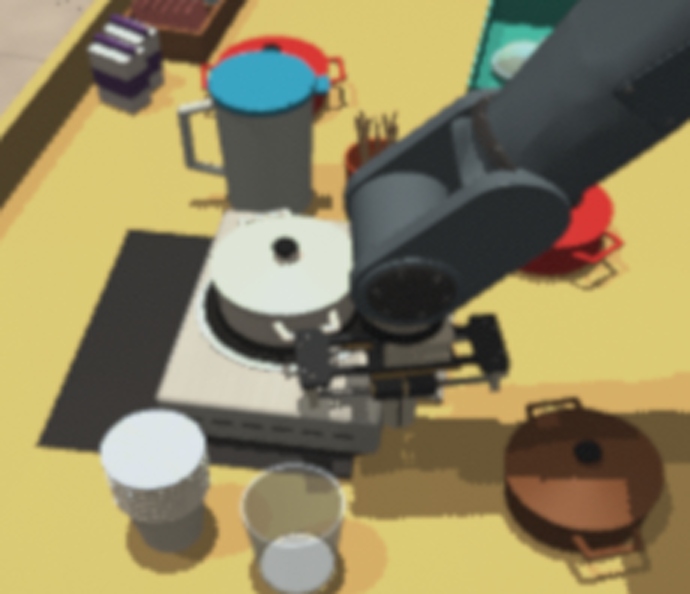

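View pics/w3.png

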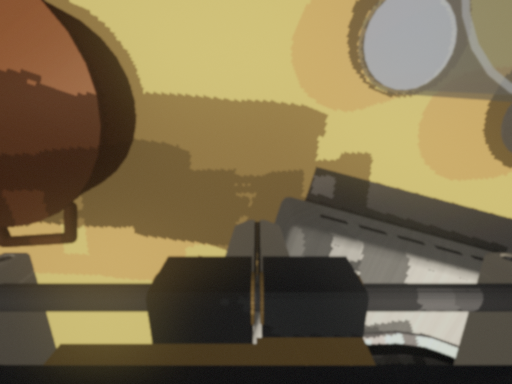

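```bash
python3 -m creep '[[[0,4,1,0,0,0,0],[0,8,2,0,0,0,0],[0,12,3,0,0,0,0],[0,15,4,0,0,0,0],[0,15,4,0,0,0,0]]]'
```

```text
t: 4.78
tcp_pos: [0.4797, 0.1925, 0.0545]
tool_rot: [-0.0, 0.983, 0.183, -0.004]
wrist_force: [-15.7, 6.9, 9.9]
opening: 0.0007
```

```bash
python3 -m creep '[[[0,-10,-2,0,0,0,0],[0,-30,-10,-20,0,0,0],[0,-40,-10,-60,0,0,0],[0,-40,-10,-100,0,0,0],[0,-40,-10,-100,0,0,0]]]'
python3 -c "
from h import *
go([.44,-.06,.155],.11)
snap('side','d4.png');snap('scene','s4.png')
a=cv2.imread('pics/d4.png')[90:310,130:360]; b=cv2.imread('pics/s4.png')[130:310,170:400];cv2.imwrite('pics/d4c.png',cv2.resize(a,None,fx=3,fy=2.7,interpolation=2));cv2.imwrite('pics/s4c.png',cv2.resize(b,None,fx=3.4,fy=3.3,interpolation=2))"
```

```text
t: 5.4
tcp_pos: [0.4434, 0.1874, 0.1575]
tool_rot: [-0.0, 0.983, 0.183, 0.003]
wrist_force: [-0.2, 0.1, -0.7]
opening: 0.0002
tcp [0.4434 0.1874 0.1575] shift mm [-92.3 229.6   2.1] rot [-0.    -0.006  0.258]
```

View pics/d4c.png

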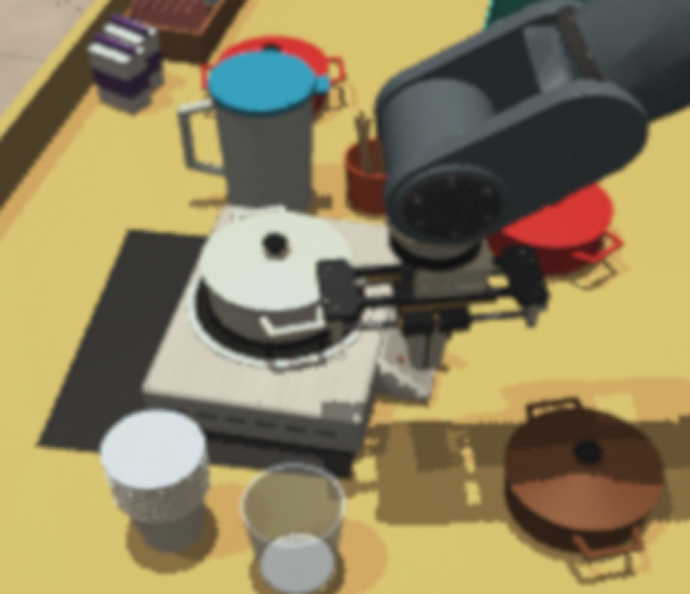

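View pics/s4c.png

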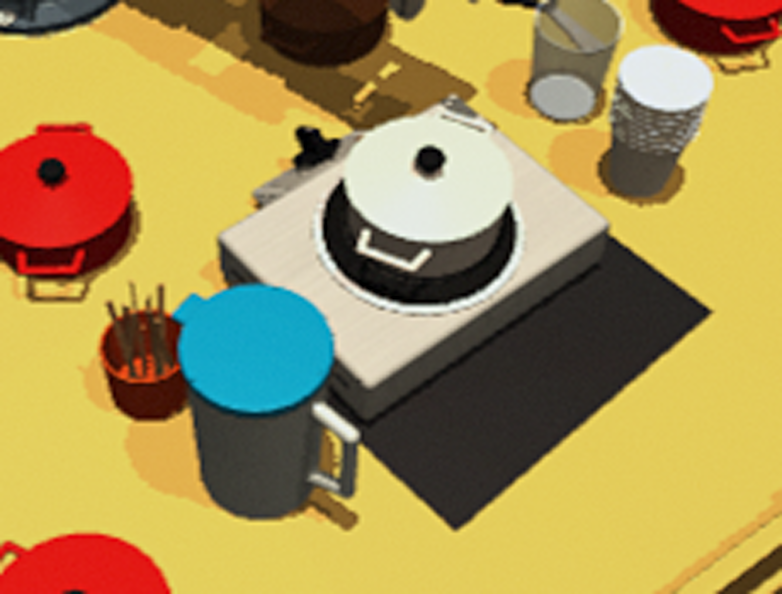

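```bash
cat >> h.py <<'E'
def ab(A,B):
    # Kabsch 2D: A local -> B
    a=A.mean(0);b=B.mean(0);H=(A-a).T@(B-b);th=np.arctan2(H[0,1]-H[1,0],H[0,0]+H[1,1])
    c,s=np.cos(th),np.sin(th);return b-np.array([[c,-s],[s,c]])@a,th
LOC=dict(rl=[.1375,.15],rr=[.1375,-.15],fl=[-.0825,.15],fr=[-.0825,-.15])
def hp(s,pts,off=(0,0)):
    # pts name->(u,v) full pixels; z .075
    B=np.array([ray(s,*p,.075)[:2] for p in pts.values()]);A=np.array([LOC[k] for k in pts])
    o,th=ab(A,B); res=np.linalg.norm(o+A@np.array([[np.cos(th),-np.sin(th)],[np.sin(th),np.cos(th)]]).T-B,axis=1)
    my=np.array([-.0364,.3431]);myaw=np.arctan2(-my[0],my[1]);mx=np.array([np.cos(myaw),np.sin(myaw)])
    mc=np.array([.8348,.1018])-.16*mx; d=o-mc
    print('mat frame x,y mm',np.round([1000*d@mx,1000*d@np.array([-mx[1],mx[0]])],1),'yaw rel deg',round(np.degrees(th-myaw),2),'res mm',np.round(res*1000,1))
    o=o+np.array([-.009,.005]);c,sn=np.cos(th),np.sin(th)
    W=lambda x,y:np.round(o+np.array([c*x-sn*y,sn*x+c*y]),4)
    print('world o',o,'yaw',round(th,3),'L',W(-.0825,.128),'R',W(-.0825,-.125),'knob',W(-.127,0))
sc=lambda u,v:(170+u/3.4,130+v/3.3)
E
python3 - <<'E'
from h import *
s=ctrl.snapshot('scene')
hp(s,dict(rl=sc(595,203),rr=sc(374,370),fr=sc(213,235),fl=sc(430,82)))
hp(s,dict(rl=sc(608,228),rr=sc(368,386),fr=sc(220,240),fl=sc(452,100)))
E
```

```text
mat frame x,y mm [-105.    -5.9] yaw rel deg 0.97 res mm [6.  9.3 6.5 4.5]
world o [0.56291329 0.07299597] yaw 0.123 L [0.4654 0.1899] R [ 0.4963 -0.0612] knob [0.4369 0.0575]
mat frame x,y mm [-85.4 -11.4] yaw rel deg -3.2 res mm [5.3 9.3 6.7 7. ]
world o [0.58302142 0.06956188] yaw 0.05 L [0.4943 0.1933] R [ 0.5068 -0.0594] knob [0.4562 0.0632]
```

```bash
python3 -m creep '[[[0,-70,110,-15,0,0,0.26],[0,-70,110,-15,0,0,0.26],[0,-75,235,-5,0,0,0.26],[0,-75,235,-5,0,0,0.26],[0,-75,235,-5,0,0,0.26]]]'; python3 -c "
from h import *
go([.462,-.064,.055],.11)"
```

```text
t: 6.18
tcp_pos: [0.4567, -0.0622, 0.1585]
tool_rot: [-0.0, 0.999, 0.052, -0.001]
wrist_force: [0.3, 1.1, -0.5]
opening: 0.0007
tcp [ 0.4567 -0.0622  0.1585] shift mm [  5.3   2.4 103.5] rot [-0.     0.002 -0.006]
```

```bash
python3 -m creep '[[[0,0,2,50,0,0,0],[0,2,2,103,0,0,0],[0,2,2,103,0,0,0],[0,2,2,103,0,0,0]]]'; python3 -c "
from h import *
go([.462,-.064,.055],.11)
snap('side','d5.png');a=cv2.imread('pics/d5.png')[90:310,130:360];cv2.imwrite('pics/d5c.png',cv2.resize(a,None,fx=3,fy=2.7,interpolation=2))
snap('wrist','w5.png')"
```

```text
t: 6.68
tcp_pos: [0.4594, -0.0606, 0.0581]
tool_rot: [0.0, 0.999, 0.055, 0.0]
wrist_force: [0.5, -0.1, 1.3]
opening: 0.0005
tcp [ 0.4594 -0.0606  0.0581] shift mm [2.3 3.6 3.1] rot [ 0.    -0.001 -0.001]
```

View pics/d5c.png

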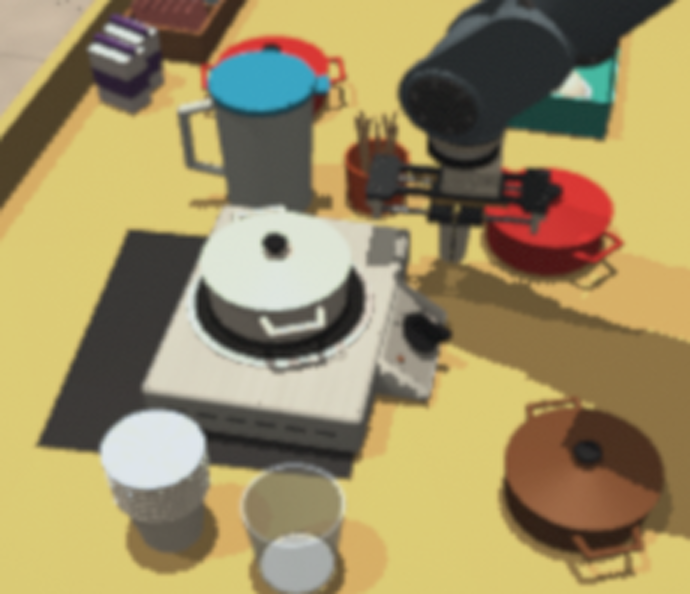

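View pics/w5.png

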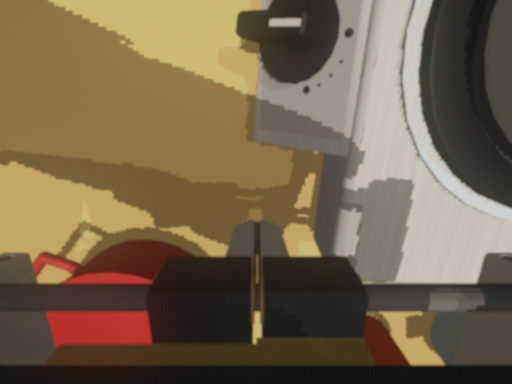

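```bash
python3 -m creep '[[[0,8,2,2,0,0,0],[0,16,2,2,0,0,0],[0,22,2,2,0,0,0],[0,26,2,2,0,0,0],[0,30,2,2,0,0,0]]]'; python3 -m creep '[[[0,4,0,0,0,0,0],[0,8,0,0,0,0,0],[0,12,0,0,0,0,0],[0,16,0,0,0,0,0],[0,20,0,0,0,0,0]]]'
```

```text
t: 7.4
tcp_pos: [0.4891, -0.0596, 0.0549]
tool_rot: [-0.0, 0.999, 0.054, -0.0]
wrist_force: [0.8, -1.3, 0.3]
opening: 0.0006
t: 8.02
tcp_pos: [0.5055, -0.0582, 0.0546]
tool_rot: [-0.0, 0.999, 0.054, -0.004]
wrist_force: [-18.7, -9.5, 12.4]
opening: 0.0007
```

```bash
python3 -m creep '[[[0,4,0,0,0,0,0],[0,8,0,0,0,0,0],[0,12,0,0,0,0,0],[0,16,0,0,0,0,0],[0,20,0,0,0,0,0]]]'
python3 -c "
from h import *
s=snap('side','d6.png');a=cv2.imread('pics/d6.png')[90:310,130:360];cv2.imwrite('pics/d6c.png',cv2.resize(a,None,fx=3,fy=2.7,interpolation=2))
snap('scene','s6.png');b=cv2.imread('pics/s6.png')[130:310,170:400];cv2.imwrite('pics/s6c.png',cv2.resize(b,None,fx=3.4,fy=3.3,interpolation=2))
"
```

```text
t: 8.65
tcp_pos: [0.5254, -0.0561, 0.0546]
tool_rot: [0.0, 0.999, 0.054, -0.004]
wrist_force: [-18.3, -9.9, 12.2]
opening: 0.0003
```

View pics/d6c.png

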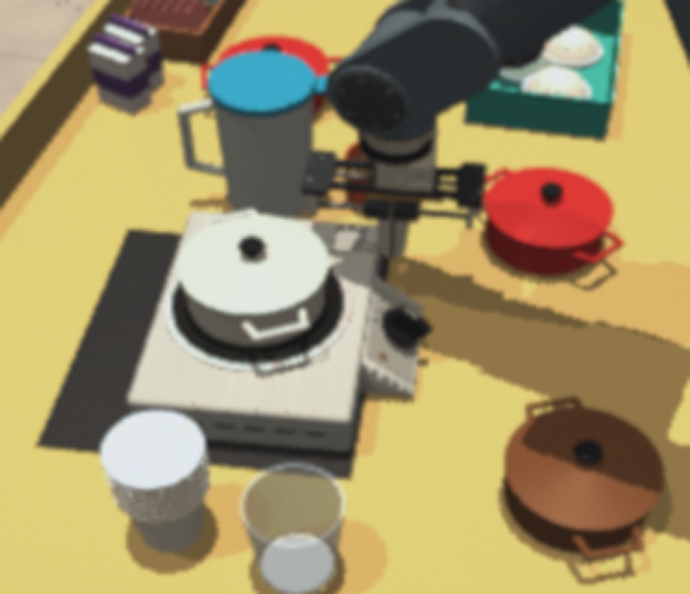

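View pics/s6c.png

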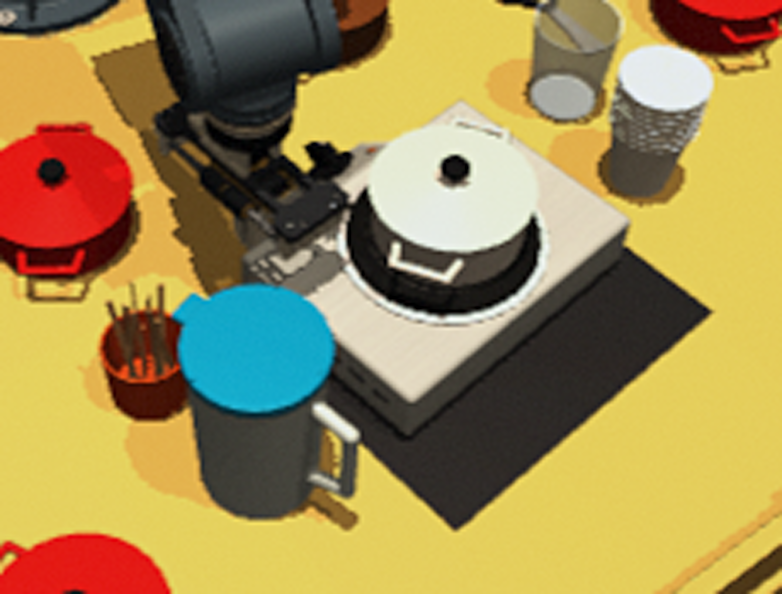

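```bash
python3 -c "
from h import *
s=ctrl.snapshot('scene')
hp(s,dict(rl=sc(629,225),rr=sc(408,400),fl=sc(462,100)))
print(ray(s,*sc(178,305),.195),ray(s,*sc(257,345),.2),ray(s,*sc(335,345),.2),ray(s,*sc(257,285),.2))
D=ctrl.snapshot('side');print(ray(D,130+330/3,90+83/2.7,.195))
print('pot knob',ray(s,*sc(455,165),.178))"
```

```text
mat frame x,y mm [-67.4  -3.3] yaw rel deg 0.46 res mm [4.2 5.9 2.6]
world o [0.59997186 0.07951082] yaw 0.114 L [0.5035 0.1973] R [ 0.5322 -0.054 ] knob [0.4738 0.0651]
[ 0.63671591 -0.1975568   0.195     ] [ 0.70785376 -0.17050008  0.2       ] [ 0.74293519 -0.12131876  0.2       ] [ 0.65963701 -0.13698233  0.2       ]
[ 0.6288932  -0.18753724  0.195     ]
pot knob [0.63814121 0.088134   0.178     ]
```

```bash
python3 -m creep '[[[0,4,0,0,0,0,0],[0,8,0,0,0,0,0],[0,12,0,0,0,0,0],[0,15,0,0,0,0,0],[0,15,0,0,0,0,0]]]'; python3 -m creep '[[[0,-12,0,0,0,0,0],[0,-40,0,-30,0,0,0],[0,-60,0,-80,0,0,0],[0,-75,0,-110,0,0,0],[0,-75,-50,-110,0,0,-0.1]]]'
python3 -c "
from h import *
go([.464,.197,.155],.375)"
```

```text
t: 9.48
tcp_pos: [0.5409, -0.0545, 0.0545]
tool_rot: [0.0, 0.999, 0.054, -0.003]
wrist_force: [-14.2, -7.3, 8.6]
opening: 0.0006
t: 10.1
tcp_pos: [0.4644, -0.0134, 0.1673]
tool_rot: [0.001, 0.995, 0.103, 0.002]
wrist_force: [1.2, 0.9, -0.5]
opening: 0.0005
tcp [ 0.4644 -0.0134  0.1673] shift mm [  42.7 -206.    12.2] rot [ 0.002 -0.005 -0.169]
```

```bash
python3 -m creep '[[[0,10,-60,-5,0,0,-0.17],[0,20,-120,-5,0,0,-0.17],[0,40,-206,5,0,0,-0.17],[0,40,-206,12,0,0,-0.17],[0,40,-206,12,0,0,-0.17]]]'; python3 -c "
from h import *
go([.463,.198,.055],.375)"
```

```text
t: 10.72
tcp_pos: [0.4594, 0.1988, 0.1524]
tool_rot: [-0.0, 0.982, 0.189, -0.001]
wrist_force: [1.1, -0.2, -0.2]
opening: 0.0005
tcp [0.4594 0.1988 0.1524] shift mm [ 3.1  2.1 97.4] rot [-0.     0.001  0.006]
```

```bash
python3 -m creep '[[[0,0,2,55,0,0,0],[0,1,2,97,0,0,0],[0,1,2,97,0,0,0],[0,8,4,97,0,0,0],[0,14,5,97,0,0,0]]]';python3 -m creep '[[[0,5,1.3,0,0,0,0],[0,9,2.3,0,0,0,0],[0,13,3.4,0,0,0,0],[0,17,4.4,0,0,0,0],[0,20,5.2,0,0,0,0]]]'
```

```text
t: 11.35
tcp_pos: [0.4768, 0.1983, 0.058]
tool_rot: [-0.0, 0.982, 0.188, 0.002]
wrist_force: [0.5, 0.1, -0.2]
opening: 0.0007
t: 11.98
tcp_pos: [0.4956, 0.2008, 0.0559]
tool_rot: [-0.0, 0.982, 0.188, -0.0]
wrist_force: [-5.2, 0.1, 1.2]
opening: 0.0007
```

```bash
python3 -m creep '[[[0,4,1,0,0,0,0],[0,8,2,0,0,0,0],[0,12,3,0,0,0,0],[0,16,4.2,0,0,0,0],[0,20,5.2,0,0,0,0]]]';python3 -m creep '[[[0,4,1,0,0,0,0],[0,8,2,0,0,0,0],[0,12,3,0,0,0,0],[0,16,4.2,0,0,0,0],[0,16,4.2,0,0,0,0]]]'
python3 -c "
from h import *
s=snap('side','d7.png');a=cv2.imread('pics/d7.png')[90:310,130:360];cv2.imwrite('pics/d7c.png',cv2.resize(a,None,fx=3,fy=2.7,interpolation=2))
snap('scene','s7.png');b=cv2.imread('pics/s7.png')[130:310,170:400];cv2.imwrite('pics/s7c.png',cv2.resize(b,None,fx=3.4,fy=3.3,interpolation=2))
"
```

```text
t: 12.6
tcp_pos: [0.5123, 0.2038, 0.0555]
tool_rot: [-0.001, 0.982, 0.188, -0.004]
wrist_force: [-20.1, 6.0, 11.9]
opening: 0.0006
t: 13.22
tcp_pos: [0.5295, 0.2059, 0.0555]
tool_rot: [-0.001, 0.982, 0.188, -0.003]
wrist_force: [-14.9, 6.1, 8.4]
opening: 0.0005
```

View pics/d7c.png

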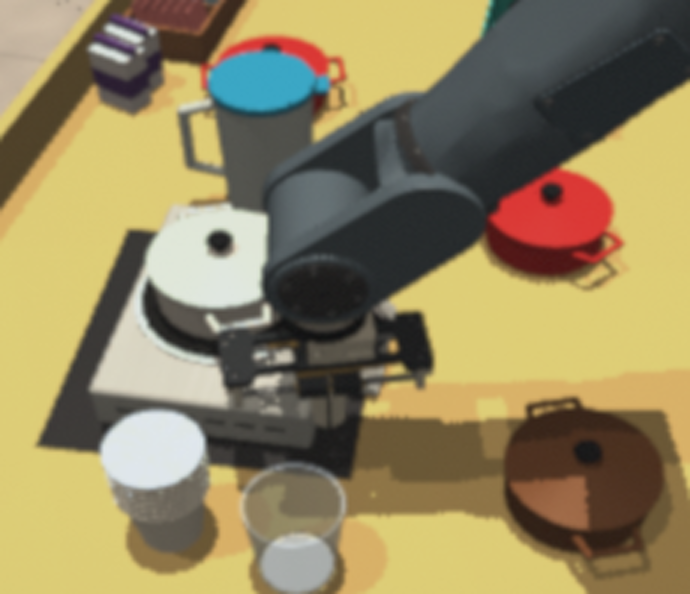

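View pics/s7c.png

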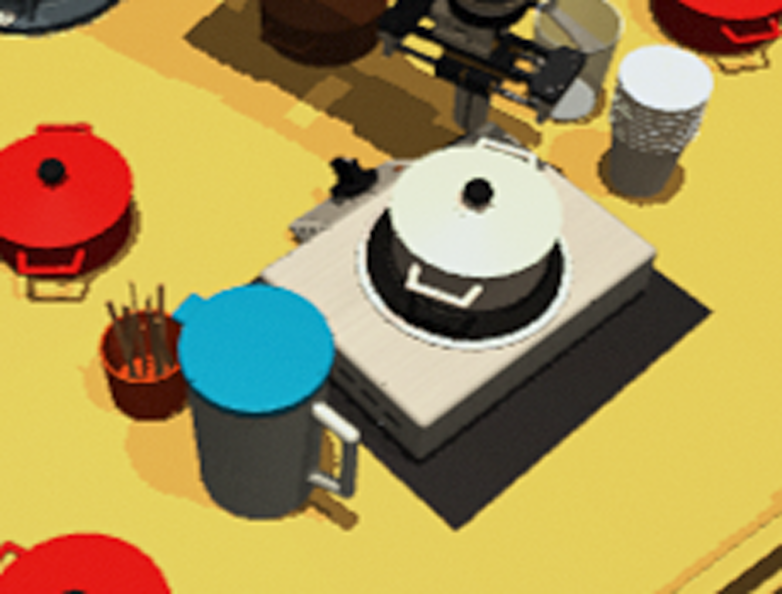

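Pot is still centred on its plate. Housing corners in the scene crop: rl (655,255), rr (420,424), fr (265,275).

```bash
python3 -m creep '[[[0,-12,-3,0,0,0,0],[0,-30,-10,-20,0,0,0],[0,-55,-10,-60,0,0,0],[0,-65,-10,-100,0,0,0],[0,-65,30,-100,0,0,0.1]]]'
python3 -c "
from h import *
s=ctrl.snapshot('scene')
hp(s,dict(rl=sc(655,255),rr=sc(420,424),fr=sc(265,275)))
print('pot knob',ray(s,*sc(478,190),.178))
go([.49,-.05,.155],.11)"
```

```text
t: 13.95
tcp_pos: [0.4836, 0.1543, 0.1589]
tool_rot: [-0.0, 0.99, 0.139, 0.003]
wrist_force: [0.9, 0.2, -0.6]
opening: 0.0006
mat frame x,y mm [-32.7  -4.7] yaw rel deg -1.98 res mm [7.1 6.7 8.8]
world o [0.63462807 0.08177257] yaw 0.071 L [0.5432 0.2036] R [ 0.5612 -0.0488] knob [0.5079 0.0728]
pot knob [0.67209309 0.0857113  0.178     ]
tcp [0.4849 0.1502 0.1576] shift mm [-48.8 194.3   2.7] rot [ 0.001 -0.004  0.161]
```

```bash
python3 -m creep '[[[0,-30,70,-5,0,0,0.16],[0,-40,140,-5,0,0,0.16],[0,-35,194,0,0,0,0.16],[0,-20,194,0,0,0,0.16],[0,-20,194,0,0,0,0.16]]]'
python3 -c "
from h import *
go([.518,-.046,.055],.11)"
```

```text
t: 14.62
tcp_pos: [0.5175, -0.0394, 0.1556]
tool_rot: [0.0, 0.998, 0.058, 0.0]
wrist_force: [0.2, 0.5, -0.5]
opening: 0.0005
tcp [ 0.5175 -0.0394  0.1556] shift mm [ -0.2   6.6 100.6] rot [ 0.    -0.     0.007]
```

```bash
python3 -m creep '[[[0,0,6,50,0,0,0],[0,0,7,100,0,0,0],[0,0,7,100,0,0,0],[0,10,7,100,0,0,0],[0,17,7,100,0,0,0]]]';python3 -m creep '[[[0,4,0,0,0,0,0],[0,8,0,0,0,0,0],[0,12,0,0,0,0,0],[0,16,0,0,0,0,0],[0,20,0,0,0,0,0]]]';python3 -m creep '[[[0,4,0,0,0,0,0],[0,8,0,0,0,0,0],[0,12,0,0,0,0,0],[0,16,0,0,0,0,0],[0,20,0,0,0,0,0]]]'
python3 -c "
from h import *
snap('side','d8.png')
snap('scene','s8.png');b=cv2.imread('pics/s8.png')[130:310,170:400];cv2.imwrite('pics/s8c.png',cv2.resize(b,None,fx=3.4,fy=3.3,interpolation=2))
"
```

```text
t: 15.25
tcp_pos: [0.5369, -0.0434, 0.0582]
tool_rot: [0.0, 0.998, 0.059, 0.002]
wrist_force: [0.5, -0.1, 0.1]
opening: 0.0002
t: 15.88
tcp_pos: [0.5514, -0.0414, 0.0557]
tool_rot: [-0.0, 0.998, 0.059, -0.005]
wrist_force: [-25.4, -7.8, 19.4]
opening: 0.0002
t: 16.5
tcp_pos: [0.5713, -0.0399, 0.0557]
tool_rot: [0.0, 0.998, 0.059, -0.004]
wrist_force: [-19.6, -9.5, 14.5]
opening: 0.0007
```

View pics/s8c.png

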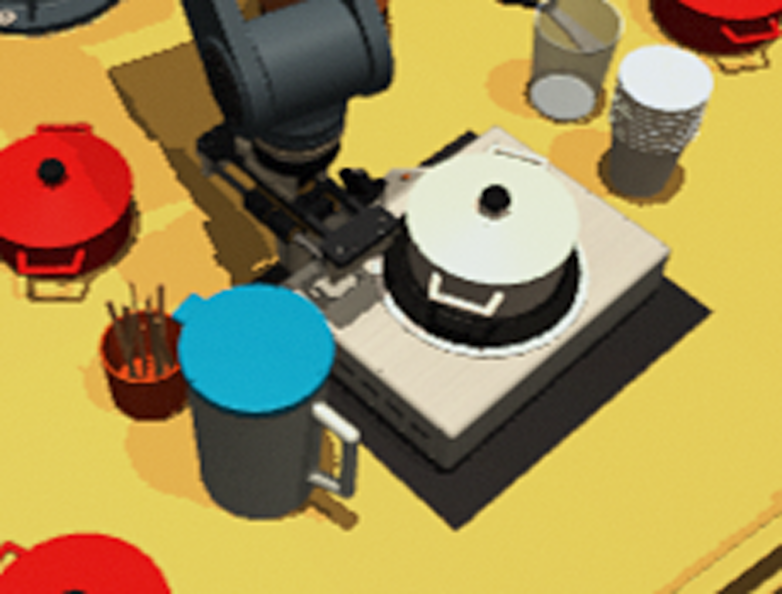

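```bash

python3 -c "
from h import *
s=ctrl.snapshot('scene')
hp(s,dict(rl=sc(669,248),rr=sc(451,438),fl=sc(497,127)))
print('pot knob',ray(s,*sc(494,197),.178))"
```

```text
mat frame x,y mm [-19.2  -2.6] yaw rel deg 1.49 res mm [4.  3.2 5.7]
world o [0.64786165 0.08533195] yaw 0.132 L [0.5493 0.2014] R [ 0.5825 -0.0494] knob [0.522  0.0686]
pot knob [0.68619146 0.09172867 0.178     ]
```

```bash
python3 -m creep '[[[0,3,0,0,0,0,0],[0,6,0,0,0,0,0],[0,6,0,0,0,0,0],[0,-10,0,0,0,0,0],[0,-35,0,-30,0,0,0]]]'; python3 -m creep '[[[0,-25,0,-50,0,0,0],[0,-40,0,-80,0,0,0],[0,-45,-60,-80,0,0,-0.1],[0,-35,-110,-80,0,0,-0.26],[0,-35,-110,-80,0,0,-0.26]]]'
python3 -c "
from h import *
go([.51,.205,.155],.375)"
```

```text
t: 17.27
tcp_pos: [0.5386, -0.0429, 0.0848]
tool_rot: [-0.0, 0.998, 0.059, -0.002]
wrist_force: [0.1, 0.1, -0.1]
opening: 0.0006
t: 17.9
tcp_pos: [0.4921, 0.0646, 0.1662]
tool_rot: [-0.0, 0.982, 0.191, 0.0]
wrist_force: [0.3, 0.9, -0.9]
opening: 0.0004
tcp [0.4921 0.0646 0.1662] shift mm [  69.1 -123.5   11.2] rot [-0.    -0.     0.009]
```

```bash
python3 -m creep '[[[0,20,-60,0,0,0,0],[0,66,-124,0,0,0,0],[0,66,-124,40,0,0,0],[0,66,-124,100,0,0,0],[0,66,-124,111,0,0,0]]]'
python3 -m creep '[[[0,4,1,0,0,0,0],[0,10,3,0,0,0,0],[0,15,4,0,0,0,0],[0,19,5,0,0,0,0],[0,23,6,0,0,0,0]]]'
```

```text
t: 18.52
tcp_pos: [0.5058, 0.2005, 0.0521]
tool_rot: [0.0, 0.982, 0.187, -0.003]
wrist_force: [0.4, -0.3, 0.3]
opening: 0.0004
t: 19.15
tcp_pos: [0.5316, 0.2048, 0.0553]
tool_rot: [-0.0, 0.982, 0.188, 0.0]
wrist_force: [0.5, -0.8, 0.5]
opening: 0.0005
```

Contact should come at about x=0.54, so I push on about 28 mm.

```bash
python3 -m creep '[[[0,4,1,0,0,0,0],[0,8,2,0,0,0,0],[0,12,3,0,0,0,0],[0,16,4,0,0,0,0],[0,20,5,0,0,0,0]]]'
python3 -m creep '[[[0,4,1,0,0,0,0],[0,8,2,0,0,0,0],[0,10,2.5,0,0,0,0],[0,10,2.5,0,0,0,0]]]'
python3 -c "
from h import *
snap('side','d9.png');a=cv2.imread('pics/d9.png')[90:310,130:360];cv2.imwrite('pics/d9c.png',cv2.resize(a,None,fx=3,fy=2.7,interpolation=2))
snap('scene','s9.png');b=cv2.imread('pics/s9.png')[130:310,170:400];cv2.imwrite('pics/s9c.png',cv2.resize(b,None,fx=3.4,fy=3.3,interpolation=2))
"
```

```text
t: 19.77
tcp_pos: [0.548, 0.2079, 0.0547]
tool_rot: [-0.001, 0.982, 0.188, -0.004]
wrist_force: [-20.2, 4.6, 13.8]
opening: 0.0003
t: 20.27
tcp_pos: [0.5587, 0.2096, 0.0547]
tool_rot: [-0.001, 0.982, 0.188, -0.004]
wrist_force: [-18.2, 6.9, 12.4]
opening: 0.0008
```

View pics/s9c.png

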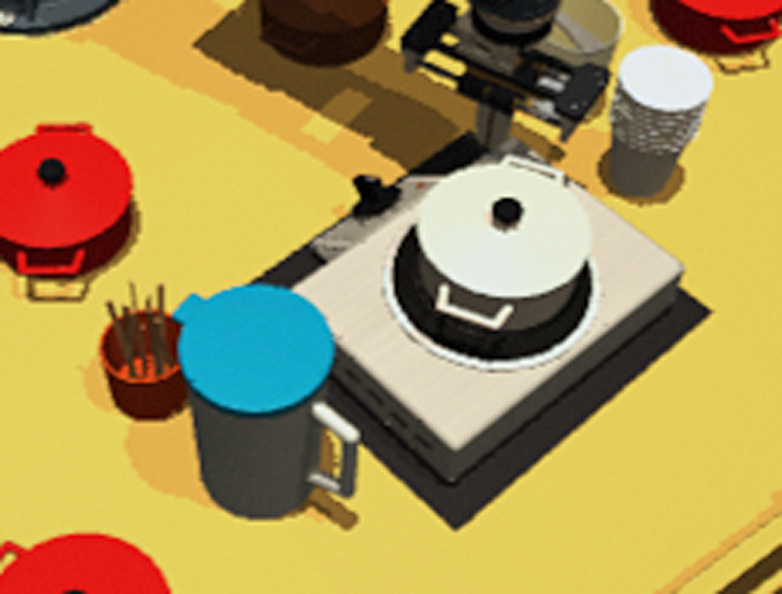

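View pics/d9c.png

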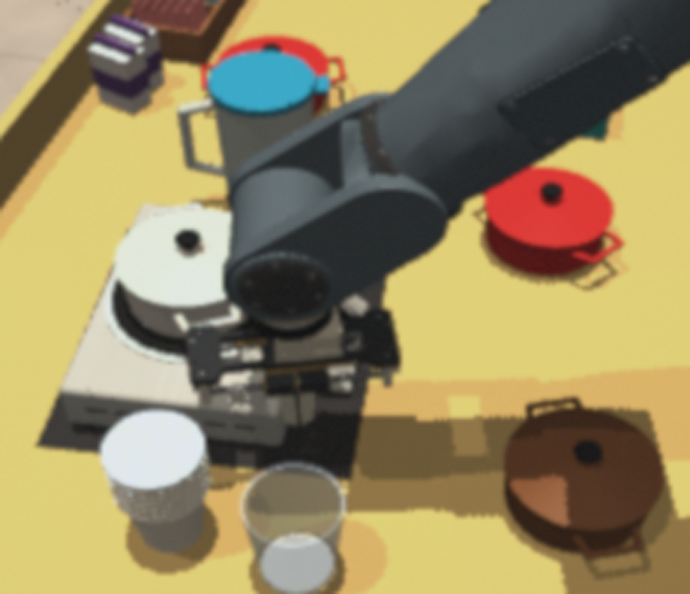

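```bash

python3 -c "
from h import *
s=ctrl.snapshot('scene')
hp(s,dict(rl=sc(683,267),rr=sc(459,450),fr=sc(293,288)))
print('pot knob',ray(s,*sc(507,209),.178), 'mat fr edge? console corner',ray(s,*sc(315,240),.022))"
```

```text
mat frame x,y mm [-2.4  2.2] yaw rel deg -1.15 res mm [8.9 1.6 7.4]
world o [0.66406811 0.09186955] yaw 0.086 L [0.5709 0.2123] R [ 0.5926 -0.0397] knob [0.5375 0.081 ]
pot knob [0.70296941 0.09191538 0.178     ] mat fr edge? console corner [0.5409688 0.010778  0.022    ]
```

```bash
cat >> h.py <<'E'
def knobT(g,yaw,back,turn=0):
    c,s=np.cos(np.radians(42)),np.sin(np.radians(42))
    M=np.array([[0,c,s],[1,0,0],[0,s,-c]])
    Rn=R.from_euler('z',yaw).as_matrix()@M@R.from_euler('z',turn).as_matrix()
    return np.array(g)-Rn[:,2]*back,Rn
def gok(g,yaw,back,turn=0):
    p,Rn=knobT(g,yaw,back,turn);T=tcp()
    print('target',np.round(p,4),'tcp',np.round(T[:3,3],4),'shift mm',np.round(T[:3,:3].T@(p-T[:3,3])*1000,1),'rot',np.round(R.from_matrix(T[:3,:3].T@Rn).as_rotvec(),3))
E
python3 -m creep '[[[0,-12,-3,0,0,0,0],[0,-40,-15,-40,0,0,0],[0,-70,0,-80,0,0,0],[0,-90,50,-120,0,0,0],[0,-100,80,-150,0,0,0]]]'
python3 -c "
from h import *
gok([.537,.081,.065],.09,.10)"
```

```text
t: 21.05
tcp_pos: [0.4982, 0.096, 0.2065]
tool_rot: [0.0, 0.982, 0.188, 0.001]
wrist_force: [0.1, -0.1, 0.1]
opening: 0.0006
target [0.4704 0.075  0.1393] tcp [0.4982 0.096  0.2065] shift mm [-33.7   9.2  67.2] rot [-0.627  0.468 -1.221]
```

```bash
python3 -m creep '[[[45,-34,9,20,-0.627,0.468,-1.221],[45,-34,9,20,-0.627,0.468,-1.221],[45,-34,9,20,-0.627,0.468,-1.221],[45,-34,9,20,-0.627,0.468,-1.221],[45,-34,9,20,-0.627,0.468,-1.221]]]'
python3 -c "
from h import *
gok([.537,.081,.065],.09,.10)"
```

```text
t: 21.68
tcp_pos: [0.4701, 0.0768, 0.1853]
tool_rot: [0.166, 0.803, 0.544, 0.181]
wrist_force: [-0.2, 0.2, -0.0]
opening: 0.0438
target [0.4704 0.075  0.1393] tcp [0.4701 0.0768 0.1853] shift mm [ -6.8 -20.4  40.7] rot [-0.219  0.163 -0.426]
```

```bash
python3 -m creep '[[[45,-7,-20,41,-0.219,0.163,-0.426],[45,-7,-20,41,-0.219,0.163,-0.426],[45,-7,-20,41,-0.219,0.163,-0.426],[45,-7,-20,41,-0.219,0.163,-0.426],[45,-7,-20,41,-0.219,0.163,-0.426]]]'
python3 -c "
from h import *
gok([.537,.081,.065],.09,.10)
snap('wrist','w10.png')
snap('scene','s10.png');b=cv2.imread('pics/s10.png')[130:310,170:400];cv2.imwrite('pics/s10c.png',cv2.resize(b,None,fx=3.4,fy=3.3,interpolation=2))
snap('side','d10.png');a=cv2.imread('pics/d10.png')[90:310,130:360];cv2.imwrite('pics/d10c.png',cv2.resize(a,None,fx=3,fy=2.7,interpolation=2))
"
```

```text
t: 22.3
tcp_pos: [0.4698, 0.0932, 0.1655]
tool_rot: [0.242, 0.642, 0.687, 0.239]
wrist_force: [-0.3, 6.7, 0.3]
opening: 0.0446
target [0.4704 0.075  0.1393] tcp [0.4698 0.0932 0.1655] shift mm [-17.6 -17.4  20.1] rot [-0.039  0.039 -0.008]
```

View pics/w10.png

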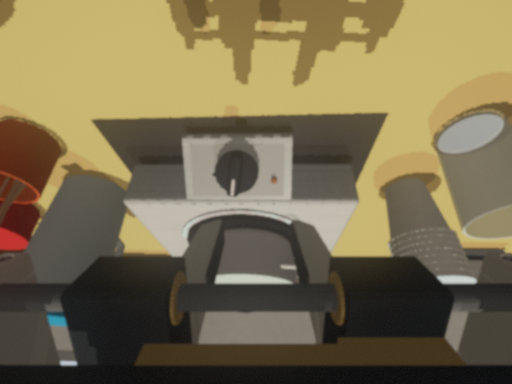

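View pics/d10c.png

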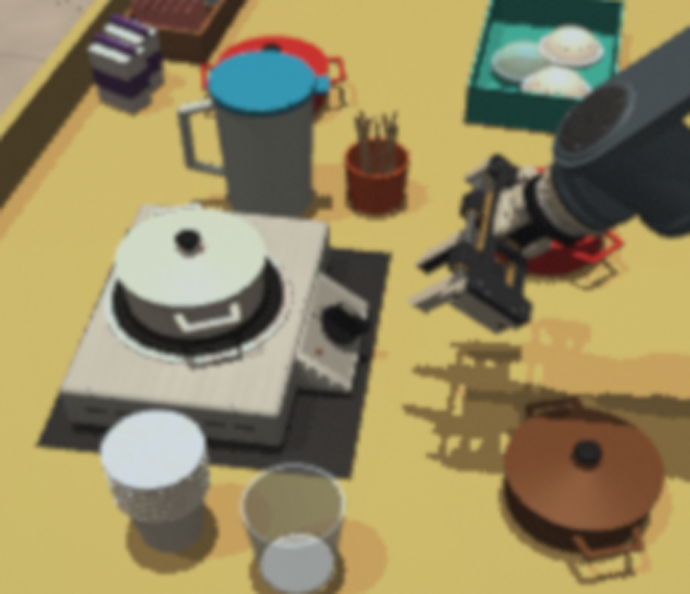

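View pics/s10c.png

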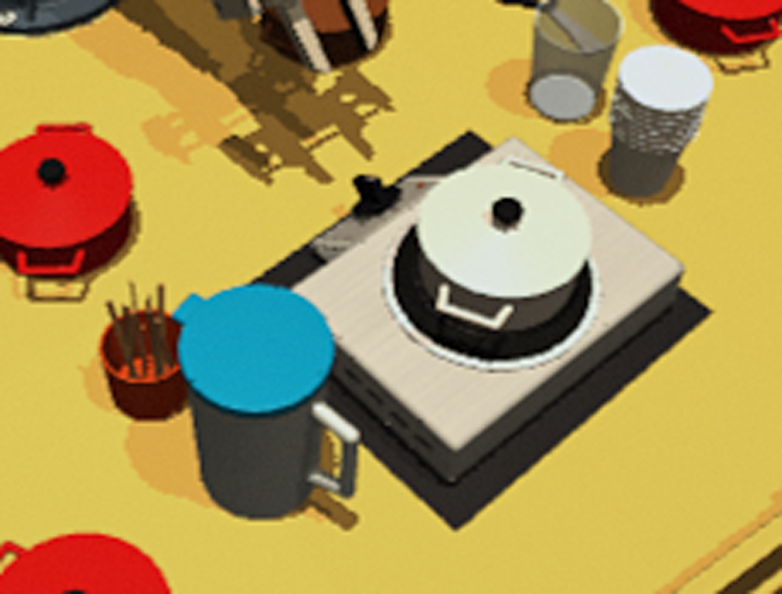

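The wrist view shows the whole hot plate on the mat, with dark margin at the front and on both sides of the console (183–292, 137). The knob is at (237,172) with its white pointer up the slope, and the pot is centred. Zooming in.

```bash
python3 -c "
from h import *
st=ctrl.sense();print(st['tcp_pos'],st['wrist_force'],st['joint_pos'])
s=snap('wrist','w11.png');a=cv2.imread('pics/w11.png')[100:220,80:400];cv2.imwrite('pics/w11c.png',cv2.resize(a,None,fx=2.5,fy=2.5,interpolation=2))
"
```

```text
[0.47041376 0.09335361 0.16606992] [0.76908532 0.72428304 0.16623078] [ 0.1404804   0.10886524  2.34009575 -1.56992807  0.07151572  0.04351857]
```

View pics/w11c.png

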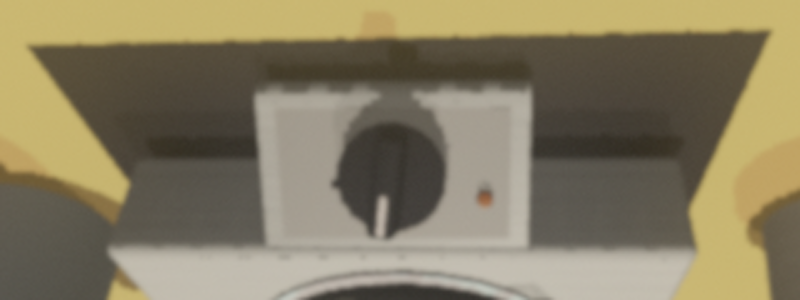

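```bash
cat >> h.py <<'E'
def fdir():
    q=ctrl.sense()['joint_pos'];ph=q[1]+q[2];return np.array([np.sin(ph)*np.cos(q[0]),np.sin(ph)*np.sin(q[0]),np.cos(ph)]),q
def tgt(p,az,tilt,turn=0):
    c,s=np.cos(tilt),np.sin(tilt)
    Rn=R.from_euler('z',az).as_matrix()@np.array([[0,c,s],[1,0,0],[0,s,-c]])@R.from_euler('z',turn).as_matrix();T=tcp()
    print('tcp',np.round(T[:3,3],4),'shift mm',np.round(T[:3,:3].T@(np.array(p)-T[:3,3])*1000,1),'rot',np.round(R.from_matrix(T[:3,:3].T@Rn).as_rotvec(),3))
E
python3 - <<'E'
from h import *
f,q=fdir();T=tcp();print('f',f,'tool z',T[:3,2],'ang',np.arccos(f@T[:3,2]),'side',(T[:3,2]-f))
# localise knob / hotplate from this wrist view
s=ctrl.snapshot('wrist');C=T@np.array(s['mount']);w=lambda u,v:(80+u/2.5,100+v/2.5)
for n,u,v,z in [('mat fl',771,32,.0006),('mat fr',28,46,.0006),('cons f l',533,92,.022),('cons f r',256,92,.022),('house fl',695,248,.075),('house fr',108,248,.075),('knob top tip up',380,235,.088),('bar low end',390,135,.055),('bar mid top',388,180,.074)]: print(n,np.round(ray(s,*w(u,v),z,C),4))
tgt([.45,.08,.22],.14,.34)
E
```

```text
f [ 0.63227751  0.08919443 -0.76959047] tool z [ 0.64062712  0.01823477 -0.76763558] ang 0.07149117343541443 side [ 0.0083496  -0.07095966  0.00195489]
mat fl [0.4994 0.2394 0.0006]
mat fr [ 0.5373 -0.1084  0.0006]
cons f l [0.5251 0.1341 0.022 ]
cons f r [0.5365 0.0049 0.022 ]
house fl [0.5686 0.2173 0.075 ]
house fr [ 0.5993 -0.0702  0.075 ]
knob top tip up [0.5512 0.0681 0.088 ]
bar low end [0.5225 0.0703 0.055 ]
bar mid top [0.5293 0.0707 0.074 ]
tcp [0.4708 0.0931 0.166 ] shift mm [-13.3  17.8 -55. ] rot [ 0.354  0.063 -0.056]
```

The joint model checks out. Joints 4 and 5 sit on their limits, because the tool is nearly in line with the forearm. I'll back off, tilt down and roll the wrist round to its flipped branch (j4 near π).

```bash
python3 -m creep '[[[45,-13,18,-55,0.354,0.063,-0.056],[45,-13,18,-55,0.354,0.063,-0.056],[45,-13,18,-55,0.354,0.063,-0.056],[45,-13,18,-55,0.354,0.063,-0.056],[45,-13,18,-55,0.354,0.063,-0.056]]]'
python3 - <<'E'
from h import *
f,q=fdir();T=tcp();print(np.round(q,3),'ang',np.arccos(f@T[:3,2]),'f_tool',np.round(T[:3,:3].T@f,3))
tgt([.45,.08,.22],.14,.34)
E
```

```text
t: 23.18
tcp_pos: [0.4548, 0.0671, 0.2157]
tool_rot: [0.196, 0.662, 0.71, 0.138]
wrist_force: [-0.5, -1.9, 0.3]
opening: 0.0452
[ 0.116 -0.005  2.183 -0.242  0.505 -1.34 ] ang 0.5051875326207588 f_tool [0.111 0.471 0.875]
tcp [0.4548 0.0671 0.2157] shift mm [12.7 -1.2 -6.8] rot [ 0.13   0.125 -0.048]
```

```bash
cat >> h.py <<'E'
def gt(tilt=np.radians(40),az=.12):
    g=np.array([np.sin(tilt)*np.cos(az),np.sin(tilt)*np.sin(az),-np.cos(tilt)]);f,q=fdir();T=tcp()
    print('q',np.round(q,3),'tcp',np.round(T[:3,3],3),'z',np.round(T[:3,2],3),'ang g',round(np.arccos(g@T[:3,2]),3),'g_tool x.9',np.round(.9*T[:3,:3].T@g,3))
E
python3 -c "
from h import *
gt()"
```

```text
q [ 0.116 -0.005  2.183 -0.242  0.505 -1.34 ] tcp [0.455 0.067 0.216] z [ 0.461 -0.063 -0.885] ang g 0.256 g_tool x.9 [0.108 0.201 0.871]
```

```bash
python3 -m creep '[[[45,0,0,0,0.022,0.04,0.174],[45,0,0,0,0.043,0.08,0.348],[45,0,0,0,0.065,0.12,0.522],[45,0,0,0,0.086,0.16,0.697],[45,0,0,0,0.108,0.201,0.871]]]'
python3 -c "
from h import *
gt()"
```

```text
t: 23.8
tcp_pos: [0.4555, 0.0661, 0.2155]
tool_rot: [0.015, 0.893, 0.384, 0.235]
wrist_force: [-0.1, 1.0, 0.3]
opening: 0.0449
q [-0.069 -0.009  2.185  0.356  0.552 -1.146] tcp [0.456 0.066 0.216] z [ 0.432  0.153 -0.889] ang g 0.252 g_tool x.9 [0.108 0.197 0.871]
```

```bash
python3 -c "
from h import *
gt(np.radians(50),.08)"
```

```text
q [-0.069 -0.009  2.185  0.356  0.552 -1.146] tcp [0.456 0.066 0.216] z [ 0.432  0.153 -0.889] ang g 0.426 g_tool x.9 [0.211 0.307 0.82 ]
```

```bash
python3 -m creep '[[[45,0,0,0,0.042,0.061,0.164],[45,0,0,0,0.084,0.123,0.328],[45,0,0,0,0.127,0.184,0.492],[45,0,0,0,0.169,0.246,0.656],[45,0,0,0,0.211,0.307,0.82]]]'
python3 -c "
from h import *
gt(np.radians(50),.08)"
```

```text
t: 24.42
tcp_pos: [0.4555, 0.0658, 0.2155]
tool_rot: [-0.228, 0.922, 0.018, 0.311]
wrist_force: [0.2, 0.7, 0.3]
opening: 0.0448
q [-0.335  0.027  2.315  1.202  0.69  -1.309] tcp [0.455 0.066 0.216] z [ 0.567  0.431 -0.702] ang g 0.426 g_tool x.9 [0.21  0.307 0.819]
```

j4 is at 1.2 and rising as planned, so I continue.

```bash
python3 -m creep '[[[45,0,0,0,0.042,0.061,0.164],[45,0,0,0,0.084,0.123,0.328],[45,0,0,0,0.127,0.184,0.492],[45,0,0,0,0.169,0.246,0.656],[45,0,0,0,0.211,0.307,0.82]]]'
python3 -c "
from h import *
gt(np.radians(50),.08)
tgt([.45,.07,.2],.1,np.radians(55),np.pi)"
```

```text
t: 25.05
tcp_pos: [0.4553, 0.0658, 0.2153]
tool_rot: [-0.425, 0.768, -0.352, 0.325]
wrist_force: [0.5, -0.4, 0.5]
opening: 0.0451
q [-0.418  0.138  2.522  1.965  0.88  -1.301] tcp [0.455 0.066 0.215] z [ 0.798  0.424 -0.428] ang g 0.426 g_tool x.9 [0.211 0.307 0.819]
tcp [0.4553 0.0658 0.2153] shift mm [-9.4 13.3  4.1] rot [-0.205  0.317  0.416]
```

```bash
python3 -c "
from h import *
gok([.538,.071,.065],.106,.09,np.pi)"
```

```text
target [0.4781 0.0646 0.1319] tcp [0.4553 0.0658 0.2153] shift mm [-3.5 68.  53.4] rot [-0.426  0.265  0.449]
```

```bash
python3 -m creep '[[[45,0,10,8,-0.1,0.06,0.11],[45,-1,25,20,-0.2,0.12,0.21],[45,-2,45,35,-0.32,0.2,0.34],[45,-3.5,68,53,-0.426,0.265,0.449],[45,-3.5,68,53,-0.426,0.265,0.449]]]'
python3 -c "
from h import *
print(np.round(fdir()[1],3))
gok([.538,.071,.065],.106,.09,np.pi)
snap('wrist','w12.png');snap('side','d12.png')"
```

```text
t: 25.68
tcp_pos: [0.4783, 0.0658, 0.1315]
tool_rot: [-0.265, 0.696, -0.623, 0.239]
wrist_force: [0.3, 0.1, 0.2]
opening: 0.045
[-2.000e-03  2.110e-01  2.388e+00  2.768e+00  1.990e-01 -1.289e+00]
target [0.4781 0.0646 0.1319] tcp [0.4783 0.0658 0.1315] shift mm [ 1.2 -0.1 -0.5] rot [0.003 0.    0.005]
```

View pics/w12.png

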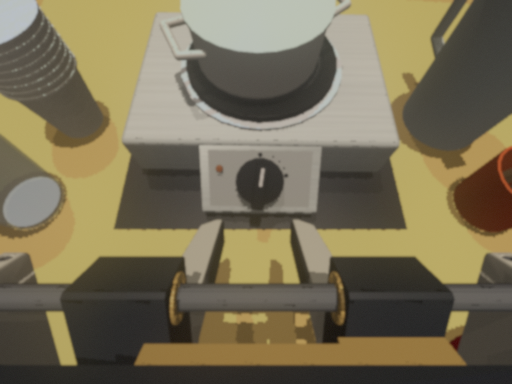

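View pics/d12.png

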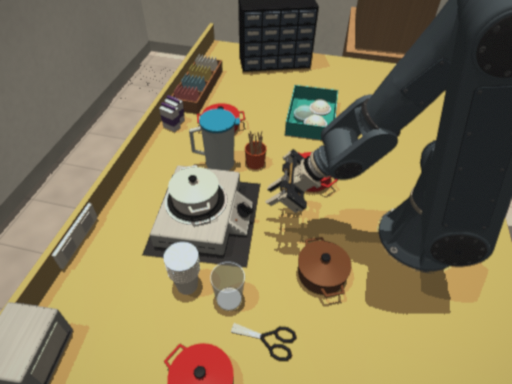

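```bash
python3 - <<'E'
from h import *
s=snap('wrist','w13.png');a=cv2.imread('pics/w13.png')[130:235,190:335];cv2.imwrite('pics/w13c.png',cv2.resize(a,None,fx=5,fy=5,interpolation=2))
M=np.array(s['mount'])
for p in [(0,0,.078),(0,.023,.078),(0,-.023,.078),(0,0,.102),(.026,0,.102),(-.026,0,.102),(0,0,.019)]:
    print(p,np.round((np.array(proj(s,p,M))-[190,130])*5,0))
E
```

```text
(0, 0, 0.078) [332. 321.]
(0, 0.023, 0.078) [332. 431.]
(0, -0.023, 0.078) [331. 205.]
(0, 0, 0.102) [332. 285.]
(0.026, 0, 0.102) [455. 285.]
(-0.026, 0, 0.102) [208. 285.]
(0, 0, 0.019) [331. 445.]
```

View pics/w13c.png

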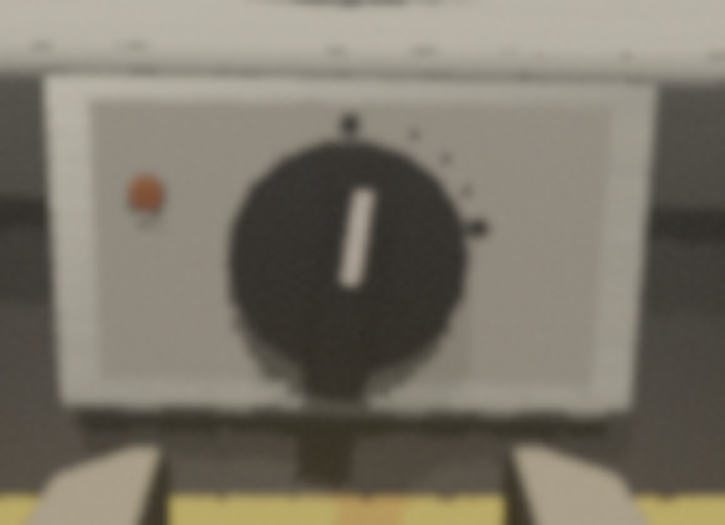

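```bash
python3 -c "
from h import *
gok([.546,.0675,.065],.106,.05,np.pi+.13)
gok([.546,.0675,.065],.106,.012,np.pi+.13)"
```

```text
target [0.5127 0.064  0.1022] tcp [0.4778 0.0651 0.132 ] shift mm [ 4.9 -5.7 45.4] rot [0.    0.001 0.136]
target [0.538  0.0667 0.0739] tcp [0.4778 0.0651 0.132 ] shift mm [ 5.  -5.7 83.4] rot [0.    0.001 0.136]
```

```bash
python3 -m creep '[[[45,5,-5.7,15,0,0,0.136],[45,5,-5.7,35,0,0,0.136],[45,5,-5.7,45,0,0,0.136],[45,5,-5.7,45,0,0,0.136]]]'
python3 - <<'E'
from h import *
s=snap('wrist','w14.png');a=cv2.imread('pics/w14.png')[130:270,190:335];cv2.imwrite('pics/w14c.png',cv2.resize(a,None,fx=4,fy=4,interpolation=2))
M=np.array(s['mount'])
for p in [(0,0,.038),(0,.023,.038),(0,-.023,.038),(0,0,.062),(.026,0,.062),(-.026,0,.062),(0,0,.019)]:
    print(p,np.round((np.array(proj(s,p,M))-[190,130])*4,0))
gok([.546,.0675,.065],.106,.012,np.pi+.13)
print(np.round(fdir()[1],3))
E
```

```text
t: 26.32
tcp_pos: [0.5122, 0.0636, 0.1023]
tool_rot: [0.281, -0.652, 0.668, -0.221]
wrist_force: [-0.4, 0.7, -0.0]
opening: 0.045
(0, 0, 0.038) [265. 319.]
(0, 0.023, 0.038) [265. 420.]
(0, -0.023, 0.038) [265. 211.]
(0, 0, 0.062) [265. 279.]
(0.026, 0, 0.062) [379. 279.]
(-0.026, 0, 0.062) [151. 280.]
(0, 0, 0.019) [265. 356.]
target [0.538  0.0667 0.0739] tcp [0.512  0.0636 0.1026] shift mm [-0.3 -0.3 38.8] rot [ 0.001  0.    -0.001]
[-0.008  0.34   2.328  2.846  0.266 -1.24 ]
```

View pics/w14c.png

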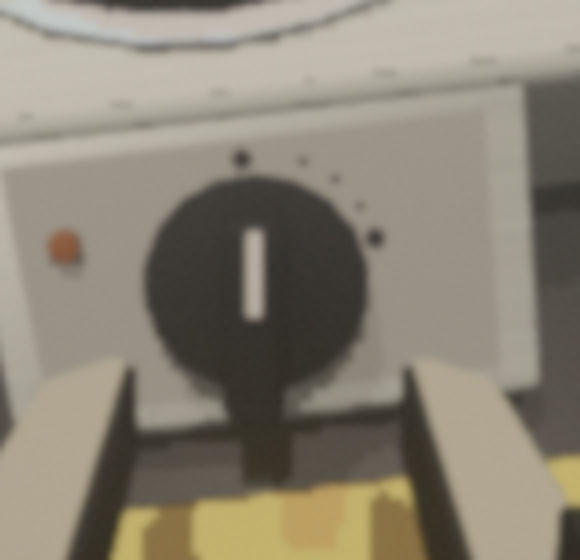

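```bash
python3 -m creep '[[[45,-1,0,12,0,0,0],[45,-2,0.5,25,0,0,0],[45,-2,0.5,33,0,0,0],[45,-2,0.5,36,0,0,0],[45,-2,0.5,36,0,0,0]]]'
python3 - <<'E'
from h import *
s=snap('wrist','w15.png');snap('side','d15.png');a=cv2.imread('pics/w15.png')[130:280,170:350];cv2.imwrite('pics/w15c.png',cv2.resize(a,None,fx=4,fy=4,interpolation=2))
a=cv2.imread('pics/d15.png')[150:260,180:330];cv2.imwrite('pics/d15c.png',cv2.resize(a,None,fx=4,fy=4,interpolation=2))
E
```

```text
t: 27.0
tcp_pos: [0.5358, 0.0684, 0.0755]
tool_rot: [0.282, -0.652, 0.668, -0.221]
wrist_force: [0.4, -0.2, 0.0]
opening: 0.045
```

View pics/w15c.png

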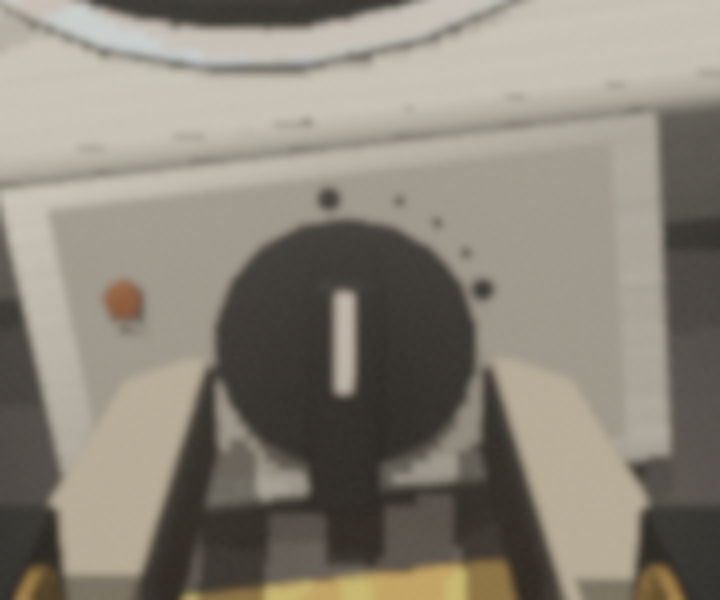

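View pics/d15c.png

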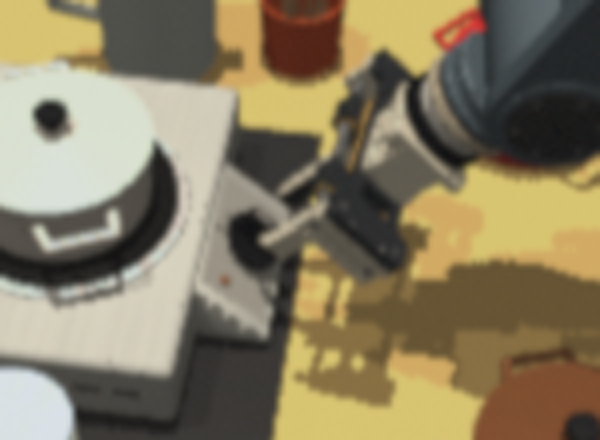

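```bash
python3 -m creep '[[[45,0,0,2,0,0,0],[45,0,0,4,0,0,0],[30,0,0,4,0,0,0],[20,0,0,4,0,0,0],[20,0,0,4,0,0,0]]]' 8
python3 -m creep '[[[20,0,0,1,0,0,0],[20,0,0,2,0,0,0],[20,0,0,3,0,0,0],[20,0,0,3,0,0,0]]]' 8
```

```text
t: 27.72
tcp_pos: [0.5386, 0.0687, 0.0728]
tool_rot: [0.282, -0.652, 0.668, -0.222]
wrist_force: [0.4, -0.5, 0.7]
opening: 0.0215
t: 28.22
tcp_pos: [0.5406, 0.0689, 0.0705]
tool_rot: [0.282, -0.652, 0.668, -0.222]
wrist_force: [0.4, 0.6, -0.8]
opening: 0.0196
```

```bash
python3 -m creep '[[[20,0,0,1,0,0,0],[20,0,0,2,0,0,0],[20,0,0,2,0,0,0]]]' 8
python3 -m creep '[[[20,0,0,1,0,0,0],[20,0,0,2,0,0,0],[20,0,0,2,0,0,0]]]' 8
python3 -c "
from h import *
s=snap('wrist','w16.png');a=cv2.imread('pics/w16.png')[130:280,170:350];cv2.imwrite('pics/w16c.png',cv2.resize(a,None,fx=4,fy=4,interpolation=2))"
```

```text
t: 28.6
tcp_pos: [0.5419, 0.069, 0.069]
tool_rot: [0.282, -0.652, 0.668, -0.222]
wrist_force: [-0.4, 0.0, 0.5]
opening: 0.0202
t: 28.98
tcp_pos: [0.5433, 0.0692, 0.0675]
tool_rot: [0.282, -0.652, 0.668, -0.222]
wrist_force: [-0.5, -0.7, 0.7]
opening: 0.0199
```

View pics/w16c.png

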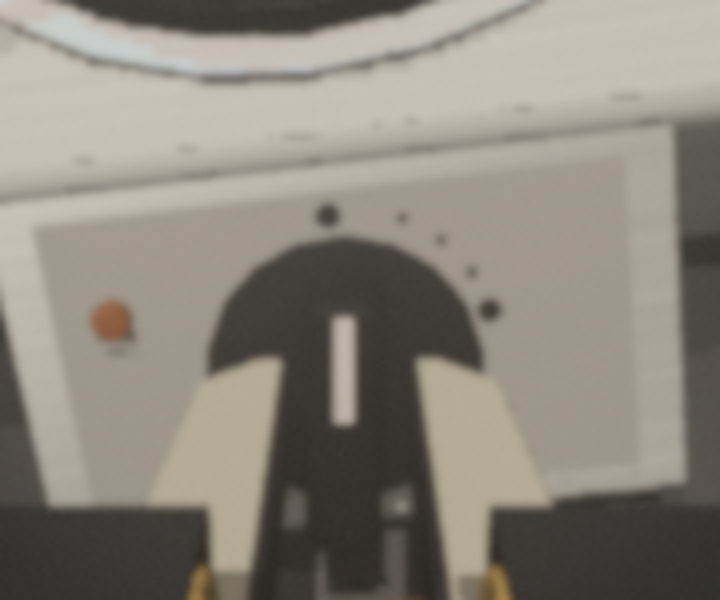

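```bash
python3 -m creep '[[[10,0,0,0,0,0,0],[10,0,0,0,0,0,0],[10,0,0,0,0,0,0]]]' 12
python3 -m creep '[[[10,0,0,1,0,0,0],[10,0,0,2,0,0,0],[10,0,0,3,0,0,0],[10,0,0,3,0,0,0]]]' 12
```

```text
t: 29.4
tcp_pos: [0.5432, 0.0696, 0.0677]
tool_rot: [0.282, -0.652, 0.668, -0.222]
wrist_force: [-0.9, 5.5, 0.2]
opening: 0.0126
t: 29.9
tcp_pos: [0.5451, 0.0698, 0.0655]
tool_rot: [0.282, -0.652, 0.668, -0.222]
wrist_force: [-3.0, 4.4, 4.4]
opening: 0.0125
```

```bash
python3 -m creep '[[[10,-0.7,0,1.5,0,0,0],[10,-0.7,0,3,0,0,0],[10,-0.7,0,4.5,0,0,0],[10,-0.7,0,4.5,0,0,0]]]' 12
```

```text
t: 30.4
tcp_pos: [0.5481, 0.0704, 0.0622]
tool_rot: [0.282, -0.652, 0.668, -0.222]
wrist_force: [-5.7, 0.6, 7.2]
opening: 0.0128
```

```bash
python3 -m creep '[[[10,0,0,0.3,0,0,0.12],[10,0,0,0.3,0,0,0.24],[10,0,0,0.3,0,0,0.36],[10,0,0,0.3,0,0,0.48],[10,0,0,0.3,0,0,0.6]]]' 12
python3 -c "
from h import *
st=ctrl.sense();print(st['moment'],st['joint_pos'])
s=snap('wrist','w17.png');a=cv2.imread('pics/w17.png')[130:280,170:350];cv2.imwrite('pics/w17c.png',cv2.resize(a,None,fx=4,fy=4,interpolation=2))"
```

```text
t: 31.02
tcp_pos: [0.548, 0.0701, 0.0619]
tool_rot: [0.335, -0.423, 0.832, -0.128]
wrist_force: [-10.4, -4.7, 10.6]
opening: 0.0126
[-0.39090423  0.18808115 -0.30223166] [ 0.01079409  0.49131242  2.25011167  2.94806893  0.33624043 -0.7230812 ]
```

View pics/w17c.png

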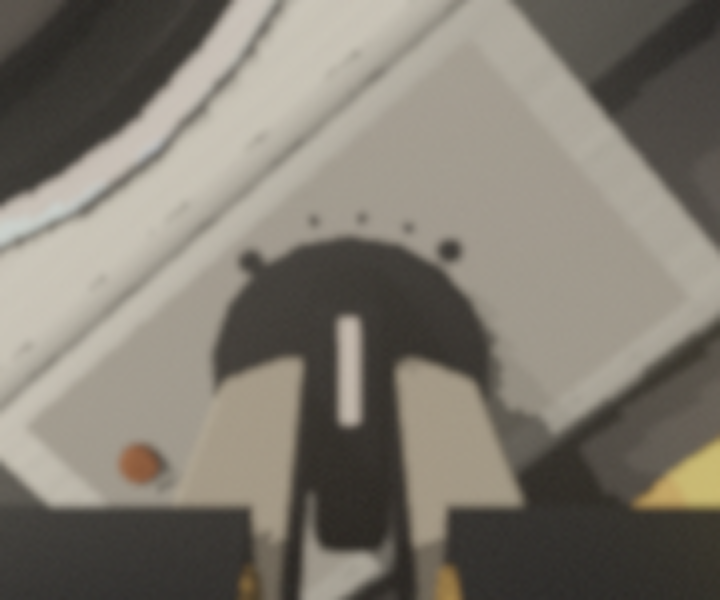

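```bash
python3 -m creep '[[[10,0.5,-0.4,0,0,0,0.13],[10,0.5,-0.4,0,0,0,0.26],[10,0.5,-0.4,0,0,0,0.39],[10,0.5,-0.4,0,0,0,0.52],[10,0.5,-0.4,0,0,0,0.61]]]' 12
python3 -c "
from h import *
st=ctrl.sense();print(st['moment'],st['joint_pos'])
s=snap('wrist','w18.png');a=cv2.imread('pics/w18.png')[130:280,170:350];cv2.imwrite('pics/w18c.png',cv2.resize(a,None,fx=4,fy=4,interpolation=2))"
```

```text
t: 31.7
tcp_pos: [0.5477, 0.0697, 0.0617]
tool_rot: [0.357, -0.154, 0.921, -0.021]
wrist_force: [-9.8, -1.8, 9.5]
opening: 0.013
[-0.1338885   0.41951296 -0.03615647] [ 0.00934226  0.49155926  2.25053441  2.94432627  0.3362633  -0.11154925]
```

View pics/w18c.png

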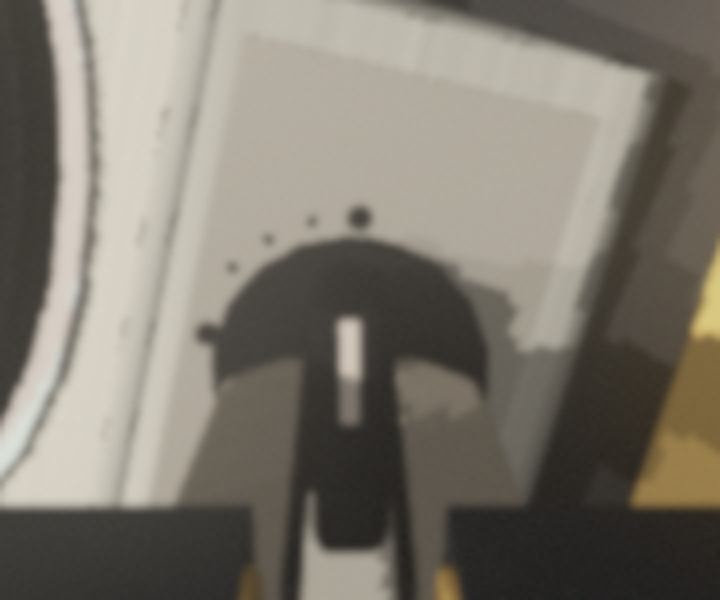

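```bash
python3 -m creep '[[[10,0,0,0,0,0,0.03],[10,0,0,-2,0,0,0.03],[10,0,0,-4,0,0,0.03],[10,0,0,-6,0,0,0.03],[10,0,0,-7.5,0,0,0.03]]]' 12
python3 -m creep '[[[30,0,0,0,0,0,0],[30,0,0,0,0,0,0],[30,0,0,0,0,0,0],[30,0,0,-2,0,0,0]]]' 12
```

```text
t: 32.38
tcp_pos: [0.543, 0.0692, 0.0671]
tool_rot: [0.357, -0.142, 0.923, -0.017]
wrist_force: [0.9, 0.4, -4.6]
opening: 0.0132
t: 32.88
tcp_pos: [0.5422, 0.0691, 0.0689]
tool_rot: [0.358, -0.142, 0.923, -0.017]
wrist_force: [-1.2, 0.1, -0.1]
opening: 0.0302
```

```bash
python3 -m creep '[[[40,0,0,-10,0,0,0],[40,0,0,-25,0,0,0],[40,0,0,-50,0,0,0],[40,0,0,-80,0,0,0],[40,0,0,-100,0,0,0]]]' 12
python3 -c "
from h import *
s=snap('wrist','w19.png')
snap('scene','s19.png');b=cv2.imread('pics/s19.png')[130:310,170:400];cv2.imwrite('pics/s19c.png',cv2.resize(b,None,fx=3.4,fy=3.3,interpolation=2))
snap('side','d19.png');a=cv2.imread('pics/d19.png')[90:310,130:360];cv2.imwrite('pics/d19c.png',cv2.resize(a,None,fx=3,fy=2.7,interpolation=2))"
```

```text
t: 33.5
tcp_pos: [0.4745, 0.0618, 0.1443]
tool_rot: [0.358, -0.142, 0.923, -0.017]
wrist_force: [-0.4, 1.0, -0.3]
opening: 0.0399
```

View pics/w19.png

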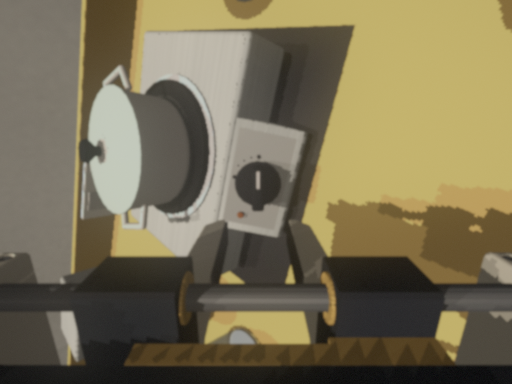

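View pics/s19c.png

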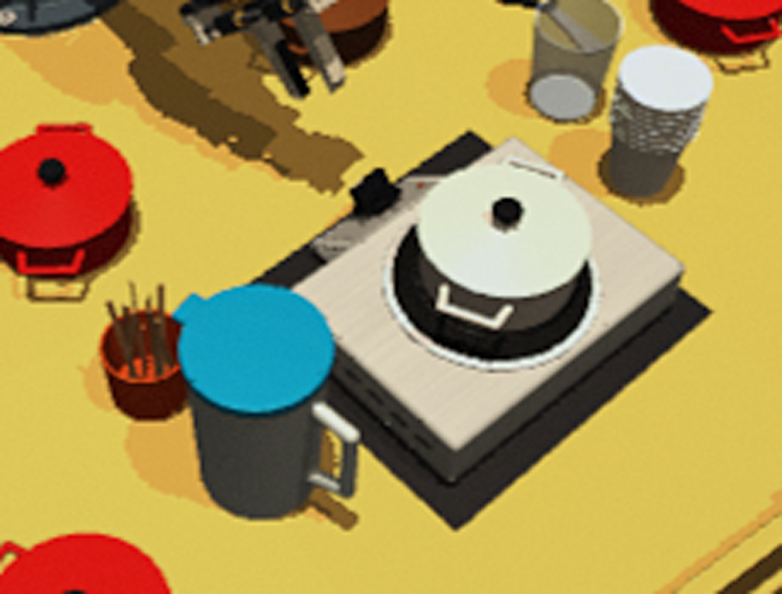

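View pics/d19c.png

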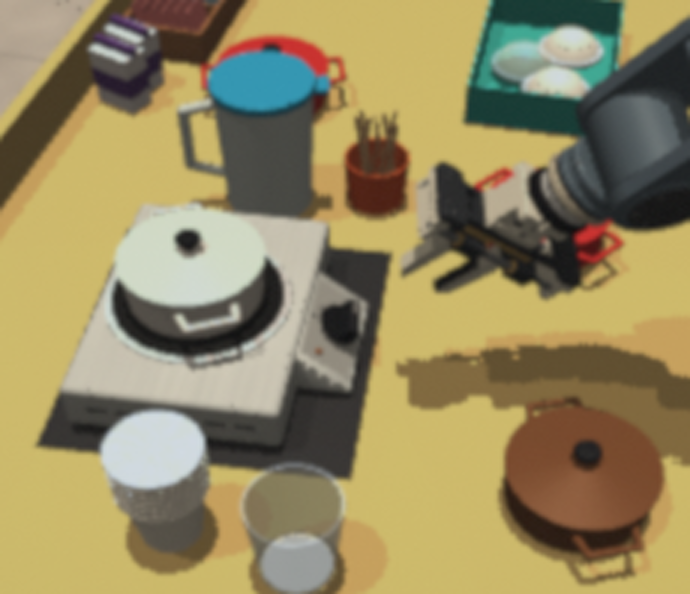

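The wrist view shows the knob's white pointer at (258,180), on the full mark at (258,157). The pot is centred, and in all three views there is dark mat showing round the hot plate. Wrist force is about 1 N, so nothing is being touched. Handing in.

```bash
python3 -c "
from h import *
s=ctrl.snapshot('scene');hp(s,dict(rl=sc(683,267),rr=sc(459,450),fr=sc(293,288)))
st=ctrl.sense();print(st['t'],st['wrist_force'])
print(ctrl.sign_off())"
```

```text
mat frame x,y mm [-2.4  2.2] yaw rel deg -1.15 res mm [8.9 1.6 7.4]
world o [0.66406811 0.09186955] yaw 0.086 L [0.5709 0.2123] R [ 0.5926 -0.0397] knob [0.5375 0.081 ]
33.7 [0.23272772 0.53409311 0.62104647]
the job is handed in; nothing more can be done
None
```

I walked the hot plate back onto the mat with alternate pushes at its front corners, three on the left and two on the right. I then gripped the knob, pushed it in about 7 mm, turned it clockwise to full and let it spring out. I handed the job in at about 33.7 s, and no verdict was reported.

- **Position on the mat:** by the scene camera the hot plate's centre is about 2 mm from the mat's centre both ways, with about 1° of yaw. The wrist camera disagreed and put the centre 5 to 11 mm towards the front. Either way the whole footprint lies on the mat, with at least about 10 mm to spare at the front.
- **Knob:** the pointer stands at the full mark, at about 1.37 rad. I judged it sprung out from the roughly 7 mm the gripper backed out before letting go and from the last pictures; I did not measure it directly.
- **Pot and the rest:** the pot is upright and centred on its plate, and the jug, cups, tumbler, stirrers and basket look where they were. I did not re-check the scissors or measure any shifts.
- **Robot:** the wrist force was under 1 N at hand-in, so the arm was touching nothing.
- **Setback:** my first knob approach ran joints 4 and 5 into their range limits. I backed off and rolled the wrist round to its other configuration before gripping.

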